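# Fetch the hand-bearing compass from the chart-table cubby

### The job

Fetch the hand-bearing compass from the oak cubby: move the pencil cup out of the swing of the door, pull the door open past its roller catch, lift the compass over the retaining rail and draw it out, and set it down gently, upright, in the middle of the cork mat. Then push the cubby door shut until the catch snaps home. The door must not bump the cup, the cup must stay upright and be left standing on the table off the mat, the chart weight must stay in its bay, and the lantern, rule and dividers must be left where they are.

Things in the scene. Friction and masses are not known exactly. Their poses are not given: they have to be found in the camera images.
- cubby: Oak cubby fixed to the table, 200 mm deep (its x), 228 wide (y), 104 high; walls 10, floor 12 thick. Origin: centre of its underside; x points from the front inwards, so the front plane is at x = -100 mm and the door is in front of that. Two bays side by side, centred at y = +54 and -54 mm, parted by a divider 8 mm thick whose top is 30 mm above the table.
- rail (a point): Middle of the top edge of the oak retaining rail across the cubby's front just behind the door: 8 mm thick, its top 30 mm above the table (18 mm above the cubby's floor).
- top_edge (a point): Middle of the upper front edge of the cubby's top board, 12 mm thick (underside 92 mm above the table). The board is set back 80 mm from the front plane: handles of things in the bays stand up in the open slot between door and board, while the backs of their bases reach under it.
- door (a joint): Angle of the upright oak door, rad: 0 shut (as at the start), grows as it opens towards the robot, stop at 1.55. Panel 224 mm wide, 12 thick, from 6 to 102 mm above the table, hinged on the cubby's left (+y) front edge. A damped hinge spring (0.2 N m/rad) drives it open: let go past the catch, it swings by itself to rest near 1.5 rad in 2 to 4 s.
- catch (a point): Sprung steel roller in the cubby's right wall, 62 mm up, that holds the door's free edge shut. Closing, it is first felt at about 0.1 rad; below about 0.03 rad it snaps the door to 0 and holds it against the hinge spring. Opening takes about 5 N at the handle, closing about 15 N pushed 120 mm from the hinge.
- hinge (a point): Point on the vertical hinge axis, half-way up the door, 54 mm above the table. The panel's mid-plane passes through the axis; it runs from the axis towards the cubby's -y when shut.
- handle (a point): Middle of the door's handle: a level steel bar 10 mm thick, 62 long, parallel to the panel, 84 mm above the table, on a post at each end; its axis is 45 mm out from the panel's outer face. The point is 183 mm from the hinge along the panel and moves with the door.
- compass_centre (a point): White plastic hand-bearing compass standing bowl down in one of the two bays; the point is its centre, 61.5 mm above its underside, z up the handle. Round bowl 84 mm across, 28 high, with an upright round handle 24 mm thick on its axis from 36 to 118 mm above the underside; 123 high, about 0.22 kg. In the bay its axis is about 60 mm behind the front plane, the bowl's rear under the top board.
- weight_centre (a point): Steel chart weight in the other bay: block 70 x 70 x 24 mm with a thin upright stem and a 26 mm ball on top, 85 mm high; the point is 42.5 mm above its underside.
- cup_centre (a point): Clear acrylic pencil cup, 56 mm across and 90 mm high, holding three pencils that stand up to 117 mm; about 0.16 kg. It stands in front of the cubby in the swing of the door. The point is on its axis, 45 mm up.
- mat: Square cork mat, 140 x 140 x 4 mm, fixed flat on the table, to the robot's left or right; origin at the centre of its underside.
- lantern_centre (a point): Small steel and glass LED lantern, 72 mm across and 168 mm high, on the side opposite to the mat; the point is on its axis, 83 mm up.
- rule: Aluminium parallel rule lying flat to the right of the cubby, 74 x 240 x 10 mm, long along its y; origin at the centre of its underside.
- dividers: Stainless steel dividers lying flat to the left of the cubby, 180 mm long along their x, 50 wide, 8 high; origin near their middle, on the table.
Things that resemble listed ones, but are neither listed nor needed, are in the scene too. There is more than one size of the mat; the job needs the middle-sized. What is shaped like the part that bears compass_centre but yellow is not meant.

How it is judged (in metres and radians):
On the way, in this order (a step that is already met when the one before it is completed fails the run):
1. the cubby door is open past its catch (value of joint door above 0.6 rad), for 0.1 s.
2. the compass stands released in the middle of the mat (horizontal distance between compass_centre and mat below 0.03 m and angle between compass_centre's own z axis and vertical below 0.1 rad and height (world z) of compass_centre below 0.071 m and contact force between the fingers and compass below 0.1 N), for 0.2 s.
At the end, for the whole second after the job is handed in: Door shut and caught (under 0.02 rad); compass upright on the mat, axis within 30 mm of its middle; pencil cup upright on the table, axis over 98 mm from the mat's middle; chart weight still in its bay (within 25 mm of its start) (value of joint door below 0.02 rad and horizontal distance between compass_centre and mat below 0.03 m and angle between each of compass_centre, cup_centre's own z axis and vertical below 0.1 rad and height (world z) of compass_centre below 0.071 m and height (world z) of cup_centre below 0.049 m and horizontal distance between cup_centre and mat above 0.098 m and distance of weight_centre from where it was at the start of the episode below 0.025 m); the robot touches nothing.
It fails at once if the door bumps the pencil cup (contact force between door and cup above 0.3 N).
It fails at once if the cup is tipped over (angle between cup_centre's own z axis and vertical above 0.6 rad).
It fails at once if the compass is dropped or slammed on the mat (contact force between compass and mat above 45 N).
It fails at once if the chart weight is taken out or knocked out of place (distance of weight_centre from where it was at the start of the episode above 0.03 m).
It fails at once if the lantern, rule or dividers are displaced by more than 30 mm, or the lantern tipped (distance of any of lantern_centre, rule, dividers from where it was at the start of the episode above 0.03 m or angle between lantern_centre's own z axis and vertical above 0.3 rad).
It also fails if it takes over 72 s, if anything falls off the work surface, if the arm or the gripper's body presses on something with over 40 N, if the wrist force passes 120 N, or if a joint passes its speed limit or range.

### The arm

A 6-joint arm with a two-finger parallel gripper is mounted at the origin on the work surface. World frame = base frame: x ahead of the robot, y to its left, z up, the work surface at z = 0. Lengths are in m, angles in degrees, forces in N, time in s.
With the tool pointing down it reaches from about 0.4 to 0.825 m from the base axis. Payload 7 kg.
Tool frame: the origin (TCP) lies midway between the tips of the shut fingers; the grasp point (between the pads) lies r.grip_depth behind it (r.grip_depth is the distance from the TCP to the grasp point, in m); z points along the fingers, y is the direction in which the jaws open and shut (so a half turn about z gives the same grasp; the last joint's range is limited). The gripper opens to 88 mm and grips with 3 to 60 N. Pads are 19 mm wide; open, the fingers measure 130 mm over their backs; the gripper's body (78 mm by 193 mm) begins 47 mm behind the grasp point.
Start: joints at [89.788, 20.546, 0.682, 0, -70.136, -16.507], TCP at [0.194, 0.646, 0.227] pointing down, gripper open.
Joint ranges: [-176.03, 176.03], [-82.01, 121.73], [-58.28, 71.71], [-173.87, 95.51], [-174.79, -0.11], [-173.66, 173.66]. Speed limits (degrees/s): [136.94, 136.94, 172.46, 180, 180, 180].

### API

Orientations are given as [roll, pitch, yaw] about the fixed x, y, z axes, in that order (R = Rz(yaw) Ry(pitch) Rx(roll)).
In Python, from plant import r, imaging, close_job gives the robot as it stands.
- The arm moves only by the tool step_arm, never from a script. Its argument "commands" is a list of rows, each a list of 2 entries, a list of its own where there are three numbers: the shift along the tool's x, y, z in mm, then the turn about the tool's z in degrees. In form: [[[x, y, z], twist], ...]. A call has 1 to 20 rows; each row shifts and turns the commanded pose from where the row before left it, along the tool's axes as they then stand; what a row does not reach is not made up. A row lasts 1/8 s, in which the tool goes at most 62.5 mm and 10.7 degrees, less where a joint would pass 70% of its speed; a pose out of reach is approached as far as the arm can. A call with a gripper value outside its range is refused whole. "gripper" is the closure, from 0 (fully open) to 1 (shut), set as the call begins (left out, the last holds). The fingers move at their own pace and stop on an object; "grip_force" is the grip in N (left out, the last holds). Time passes only in rows, so rows that do not move let the fingers close. It gives the time, the measured TCP pose, the force and the opening at its end, in the units of the state.
- r.get_state(): the state, without advancing time (a new reading comes with each control period).
- imaging.capture(name): name is "scene" or "top" or "wrist"; returns a dict with "img" (400x640x3 uint8, red, green, blue), "z_map" (400x640 float32, m along the optical axis (not along the pixel's ray), 0 where there is no reading), "vfov" (degrees; the focal length in pixels is half the picture's height over the tangent of half this angle, whatever the lens; pixels are square), "cx", "cy" (the principal point, pixels), "extrinsics" (4x4, takes a point from camera to world coordinates); the wrist camera has in their place "T_tool_cam" (4x4, takes a point from camera to tool coordinates, whose origin is the TCP and whose axes are the flange's). Camera axes: x right, y down, z forward; pixel columns grow to the right and rows downward; lengths in m; the calibration is good to about 2 mm. A picture is of the moment at which its call begins: read the wrist's pose just before it.
- close_job(): hands the job in, once; it reports no verdict.
The state is a dict: "time_s": time; "joints": joint angles; "qd": joint speeds; "joint_torque": joint torques, N m; "tcp_pos": TCP position; "eef_rot": TCP orientation; "contact_force": force on the tool from outside, world axes, zero at the start; "moment": the same for the moment, N m; "gripper_width": finger opening in m.
Only numpy, scipy, OpenCV 4.12 (cv2) and the standard library are available. Lean on these libraries where they do the work, as an engineer would, in place of code of your own. Each camera call takes 0.05 s, during which the arm holds its last target.

## Working session

There is one attempt and no reset: what is moved stays moved. The work goes in short steps, Python scripts to look and compute and a tool call to move; the robot and the scene stay as the last step left them, time stands still between calls to the robot, and variables do not carry over. Pictures are saved under pics/ and viewed, and the job is handed in when it is done.

Besides the shell and the picture viewer there is one more tool, called after "Request:" as name(argument=value, ...), one argument or row to a line, values as JSON. step_arm: Moves the arm, as the interface text tells. Its arguments: {"type":"object","properties":{"commands":{"type":"array","items":{"type":"array"}},"gripper":{"type":"number"},"grip_force":{"type":"number"}},"required":["commands"]}

```bash
ls; mkdir -p pics
cat > h.py <<'E'
import numpy as np, cv2, pickle
from plant import r, imaging, close_job
def cap(n):
    s=r.get_state(); d=imaging.capture(n); d['state']=s
    pickle.dump(d,open(f'/tmp/{n}.pkl','wb')); return d
def load(n): return pickle.load(open(f'/tmp/{n}.pkl','rb'))
def Rrpy(a):
    a=np.radians(a);cx,cy,cz=np.cos(a);sx,sy,sz=np.sin(a)
    return np.array([[cz,-sz,0],[sz,cz,0],[0,0,1]])@np.array([[cy,0,sy],[0,1,0],[-sy,0,cy]])@np.array([[1,0,0],[0,cx,-sx],[0,sx,cx]])
def ext(d):
    if 'extrinsics' in d: return np.array(d['extrinsics'])
    s=d['state'];T=np.eye(4);T[:3,:3]=Rrpy(s['eef_rot']);T[:3,3]=s['tcp_pos'];return T@np.array(d['T_tool_cam'])
def f(d): return 200/np.tan(np.radians(d['vfov'])/2)
def pt(d,u,v,z=None,h=None):
    F=f(d);E=ext(d);ray=E[:3,:3]@np.array([(u-d['cx'])/F,(v-d['cy'])/F,1])
    if h is not None: k=(h-E[2,3])/ray[2]
    else: k=d['z_map'][int(round(v)),int(round(u))]
    return E[:3,3]+k*ray
def proj(d,p):
    E=np.linalg.inv(ext(d));q=E[:3,:3]@np.array(p)+E[:3,3];return f(d)*q[:2]/q[2]+[d['cx'],d['cy']]
def cloud(d):
    F=f(d);E=ext(d);v,u=np.mgrid[:400,:640];z=d['z_map']
    c=np.stack([(u-d['cx'])/F*z,(v-d['cy'])/F*z,z],-1)
    w=c@E[:3,:3].T+E[:3,3];w[z==0]=np.nan;return w
def save(d,name,box=None,s=1):
    i=d['img']
    if box: i=i[box[1]:box[3],box[0]:box[2]]
    cv2.imwrite('pics/'+name,cv2.resize(i[:,:,::-1],None,fx=s,fy=s,interpolation=cv2.INTER_CUBIC))
E
python3 - <<'E'
from h import *
for n in ['scene','top','wrist']:
    d=cap(n); save(d,n+'0.png',s=1.25); print(n,d['vfov'],d['cx'],d['cy'],ext(d).round(3).tolist())
print(r.get_state(), r.grip_depth)
E
```

```text
pics
scene 47.15970130688372 315.2689549554961 199.8539082573243 [[-0.722, 0.456, -0.52, 1.236], [0.692, 0.488, -0.532, 0.823], [0.012, -0.744, -0.668, 1.05], [0.0, 0.0, 0.0, 1.0]]
top 51.21713790423221 314.00012165093864 199.21530716861898 [[0.007, -0.992, 0.129, 0.295], [-1.0, -0.008, -0.009, 0.066], [0.01, -0.129, -0.992, 1.477], [0.0, 0.0, 0.0, 1.0]]
wrist 64.39103973408538 319.6672947731109 201.33631364942684 [[-0.288, -0.927, -0.24, 0.258], [-0.958, 0.279, 0.069, 0.627], [0.003, 0.25, -0.968, 0.384], [0.0, 0.0, 0.0, 1.0]]
{'time_s': 0.15, 'joints': array([ 8.97882812e+01,  2.05847824e+01,  6.46637257e-01, -1.27375943e-02,
       -7.01353164e+01, -1.65075974e+01]), 'qd': array([ 0.03123194, -0.06295704,  0.0708855 ,  0.01812304,  0.06130602,
        0.03499073]), 'joint_torque': array([-1.00205903e-03, -5.83274996e+01,  2.93291974e+01,  7.00124547e+00,
        8.76948674e-03, -1.12869270e-04]), 'tcp_pos': array([0.1941098 , 0.64611868, 0.22581871]), 'eef_rot': array([ 1.79926164e+02, -9.39307562e-03, -1.67236460e+01]), 'contact_force': array([-0.39305406,  0.09360385, -0.4497152 ]), 'moment': array([0.02019511, 0.03842054, 0.04434442]), 'gripper_width': 0.08751175749929954} 0.0188
```

View pics/scene0.png

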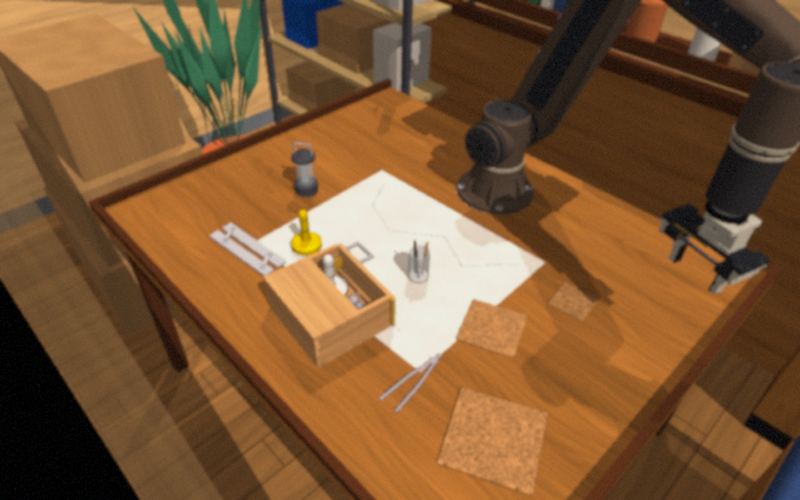

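View pics/top0.png

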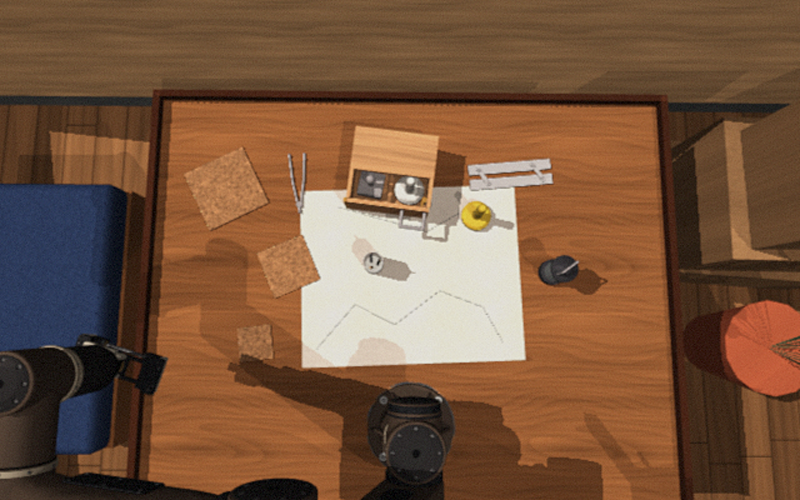

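View pics/wrist0.png

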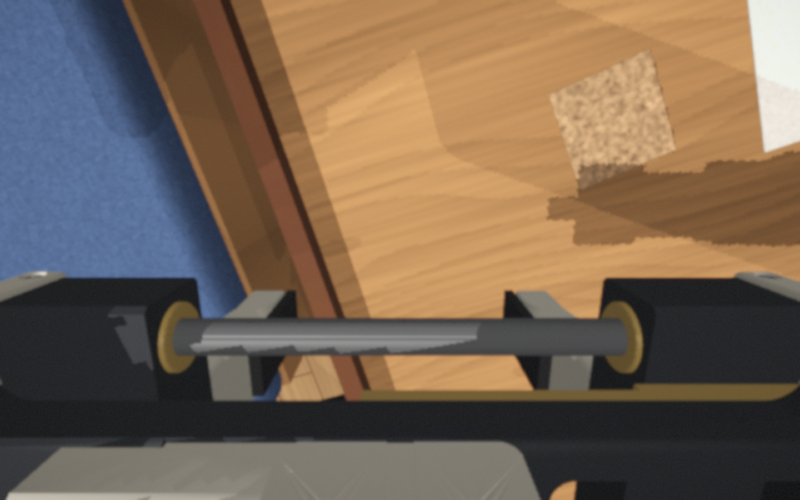

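Run:
```python
from h import *
d=load('top'); save(d,'top_c.png',(190,90,390,240),4)
d2=load('scene'); save(d2,'scene_c.png',(160,110,440,300),2.8)
w=cloud(d); print(np.nanmin(w[...,2]),)
for c in [(230,213),(182,151),(204,274),(298,210)]:
    print(c, pt(d,*c).round(4))
```

```text
-0.7789505318538934
(230, 213) [0.4348 0.3497 0.0031]
(182, 151) [0.6581 0.53   0.0017]
(204, 274) [ 0.2213  0.4343 -0.0027]
(298, 210) [0.4472 0.1092 0.0044]
```

View pics/top_c.png

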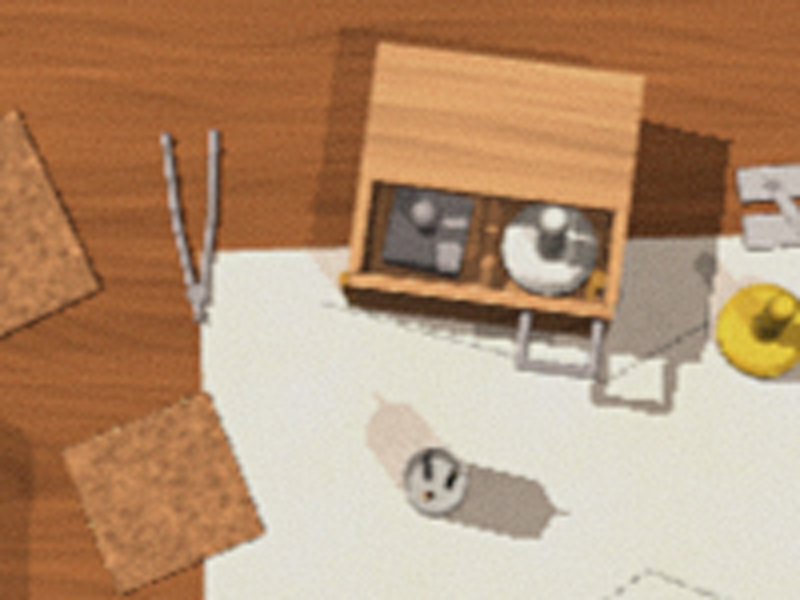

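View pics/scene_c.png

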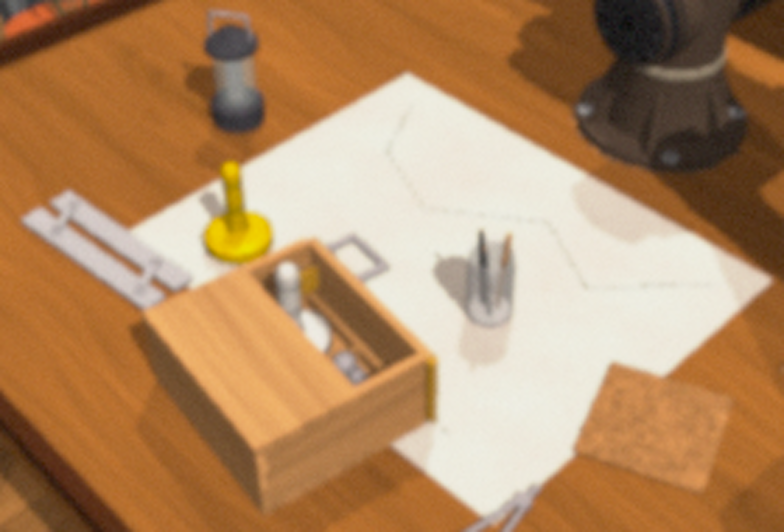

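Run:
```python
from h import *
d=load('top')
P=lambda u,v,h: pt(d,190+u/4,90+v/4,h=h)
m=[P(*c,.004) for c in [(62,455),(208,393),(265,530),(122,593)]]
print('mat',np.mean(m,0).round(4),[np.linalg.norm(m[i]-m[i-1]).round(4) for i in range(4)])
for nm,u,v,h in [('BL',378,42,.104),('BR',645,75,.104),('FLtop board',366,182,.104),('FRboard',628,212,.104),('compass top',552,217,.135),('ball',424,212,.084),('cup rim',436,480,.09),('hL',521,368,.084),('hR',601,376,.084),('bowl',549,247,.04),('yellow',778,310,.1)]:
    print(nm,P(u,v,h).round(4))
# depth checks
w=cloud(d)
Z=w[...,2]
for nm,lo,hi,b in [('board',.095,.115,(270,95,360,150)),('handle',.07,.1,(318,170,345,186)),('cup',.07,.13,(285,195,310,225)),('comp',.1,.14,(310,135,345,165)),('ball',.07,.1,(285,130,308,150)),('mat',.002,.02,(200,185,260,240))]:
    s=w[b[1]:b[3],b[0]:b[2]].reshape(-1,3); s=s[(s[:,2]>lo)&(s[:,2]<hi)]
    print(nm,len(s),np.median(s,0).round(4), s.min(0).round(3),s.max(0).round(3))
```

```text
mat [0.4345 0.3457 0.004 ] [np.float64(0.1343), np.float64(0.1396), np.float64(0.1332), np.float64(0.1361)]
BL [0.8129 0.1568 0.104 ]
BR [ 0.7859 -0.0715  0.104 ]
FLtop board [0.6896 0.165  0.104 ]
FRboard [ 0.6657 -0.0566  0.104 ]
compass top [0.6525 0.009  0.135 ]
ball [0.6694 0.1164 0.084 ]
cup rim [0.4384 0.1034 0.09  ]
hL [0.5348 0.0327 0.084 ]
hR [ 0.5285 -0.035   0.084 ]
bowl [0.6507 0.0075 0.04  ]
yellow [ 0.5833 -0.183   0.1   ]
board 2418 [0.7362 0.0519 0.1034] [ 0.642 -0.071  0.095] [0.812 0.173 0.114]
handle 134 [ 0.5444 -0.0052  0.0872] [ 0.527 -0.042  0.071] [0.579 0.037 0.094]
cup 80 [0.4441 0.1083 0.0884] [0.415 0.08  0.072] [0.469 0.131 0.118]
comp 294 [0.6778 0.0044 0.1043] [ 0.592 -0.047  0.1  ] [0.694 0.069 0.139]
ball 78 [0.6737 0.1161 0.0942] [0.656 0.079 0.082] [0.71 0.15 0.1 ]
mat 1608 [0.434  0.347  0.0046] [0.342 0.245 0.002] [0.536 0.459 0.016]
```

```bash
cat >> h.py <<'E'
def go(p,yaw=None):
    s=r.get_state(); R=Rrpy(s['eef_rot']); y0=s['eef_rot'][2]
    t=0 if yaw is None else (y0-yaw+180)%360-180
    c,sn=np.cos(np.radians(y0-t)),np.sin(np.radians(y0-t))
    Rt=np.array([[c,sn,0],[sn,-c,0],[0,0,-1]])
    D=np.array(p)-s['tcp_pos']
    print('twist',round(t,2),'then shift mm',(Rt.T@D*1000).round(1),'| now',s['tcp_pos'].round(4),s['eef_rot'].round(2),'t',round(s['time_s'],2),'F',s['contact_force'].round(1),'w',round(s['gripper_width'],4))
E
python3 - <<'E'
from h import *
go([.42,.10,.227],-6.7)
E
```

```text
twist -10.02 then shift mm [288.1 516.   -1.2] | now [0.1941 0.6461 0.2258] [ 1.7993e+02 -1.0000e-02 -1.6720e+01] t 0.15 F [-0.4  0.1 -0.4] w 0.0875
```

Request:
step_arm(
  commands=[
    [[0, 0, 0], -10],
    [[24, 43, 0], 0],
    [[24, 43, 0], 0],
    [[24, 43, 0], 0],
    [[24, 43, 0], 0],
    [[24, 43, 0], 0],
    [[24, 43, 0], 0],
    [[24, 43, 0], 0],
    [[24, 43, 0], 0],
    [[24, 43, 0], 0],
    [[24, 43, 0], 0],
    [[24, 43, 0], 0],
    [[24, 43, 0], 0],
    [[0, 0, 0], 0],
    [[0, 0, 0], 0],
  ],
  gripper=0,
)

```text
time_s: 2.02
tcp_pos: [0.4198, 0.1001, 0.2265]
eef_rot: [-180.0, 0.0, -6.8]
contact_force: [-0.1, 0.4, 0.4]
gripper_width: 0.0876
```

Run:
```python
from h import *
d=cap('wrist'); save(d,'w1.png',s=1.25); go([.43,.1,.2],-6.7); d=cap('top')
```

```text
twist -0.02 then shift mm [10.3 -0.6 26.5] | now [0.4197 0.1006 0.2265] [-1.7999e+02  1.0000e-02 -6.7200e+00] t 2.08 F [-0.5 -0.1 -0.1] w 0.0874
```

View pics/w1.png

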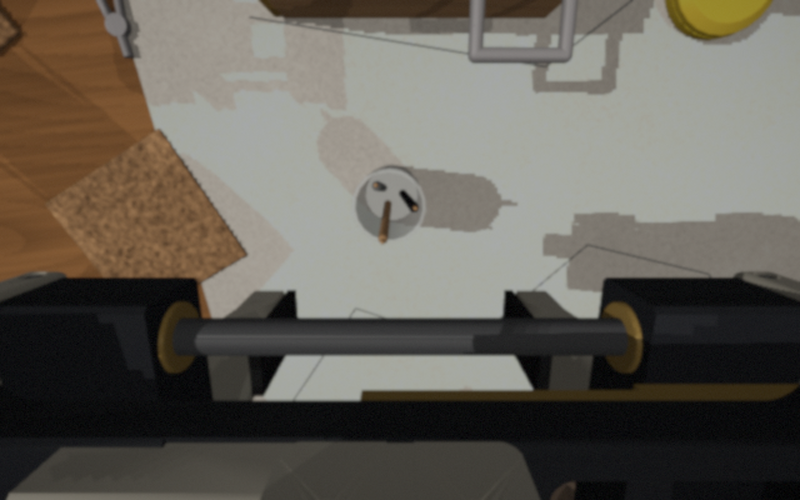

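Run:
```python
from h import *
d=load('wrist'); save(d,'w1c.png',(270,120,360,200),8); save(d,'w1h.png',(340,0,500,60),5)
for nm,u,v,h in [('rim',391,203,.09),('hL',478,55,.084),('hR',570,55,.084)]: print(nm,pt(d,u/1.25,v/1.25,h=h).round(4))
```

```text
rim [0.4477 0.1031 0.09  ]
hL [0.5417 0.0307 0.084 ]
hR [ 0.5342 -0.0326  0.084 ]
```

View pics/w1c.png

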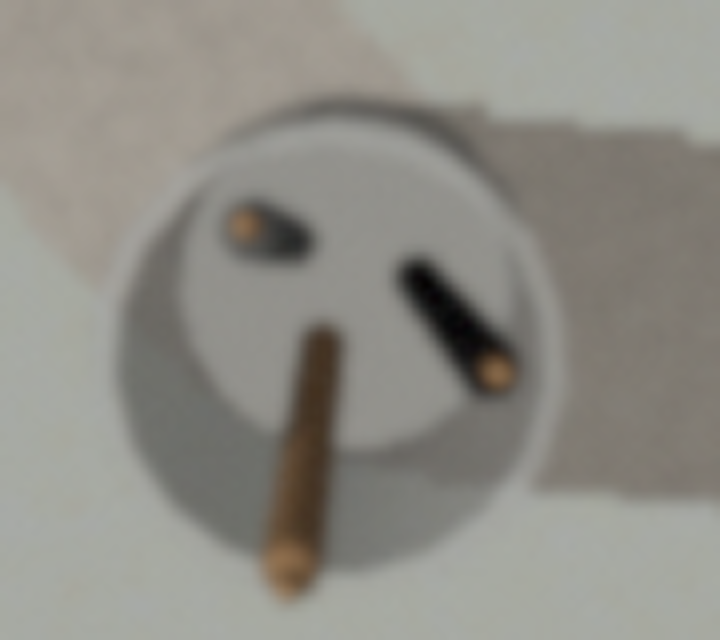

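View pics/w1h.png

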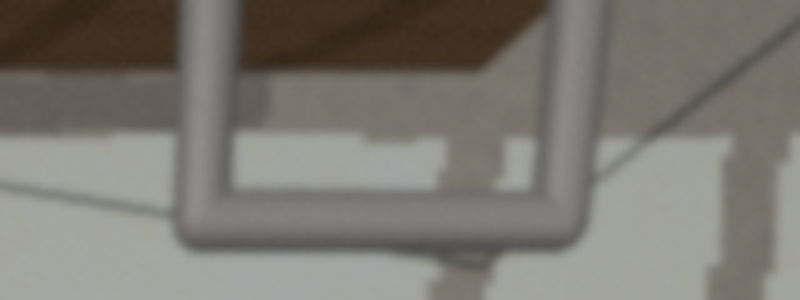

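Run:
```python
from h import *
d=load('wrist')
print(pt(d,270+348/8,120+295/8,h=.004).round(4))
go([.4455,.103,.058],-6.7)
```

```text
[0.4431 0.1045 0.004 ]
twist 0.03 then shift mm [ 25.4  -5.  168.6] | now [0.4196 0.101  0.2266] [-179.99    0.     -6.67] t 2.12 F [ 0.   0.3 -0.3] w 0.0878
```

Request:
step_arm(
  commands=[
    [[25, -5, 0], 0],
    [[0, 0, 30], 0],
    [[0, 0, 30], 0],
    [[0, 0, 30], 0],
    [[0, 0, 30], 0],
    [[0, 0, 25], 0],
    [[0, 0, 14], 0],
    [[0, 0, 9], 0],
    [[0, 0, 0], 0],
  ],
)

```text
time_s: 3.25
tcp_pos: [0.4449, 0.1028, 0.0582]
eef_rot: [180.0, 0.0, -6.6]
contact_force: [0.4, 0.4, -0.8]
gripper_width: 0.0877
```

Request:
step_arm(
  commands=[
    [[0, 0, 0], 0],
    [[0, 0, 0], 0],
    [[0, 0, 0], 0],
    [[0, 0, 0], 0],
    [[0, 0, 0], 0],
    [[0, 0, 0], 0],
  ],
  gripper=0.5,
  grip_force=12,
)

```text
time_s: 4.0
tcp_pos: [0.4458, 0.1026, 0.0589]
eef_rot: [-180.0, -0.1, -6.7]
contact_force: [0.5, 1.2, 3.5]
gripper_width: 0.0557
```

Run:
```python
from h import *
go([.43,-.125,.0785])
```

```text
twist 0 then shift mm [ 10.9 227.9 -19.6] | now [0.4458 0.1026 0.0589] [-1.7997e+02 -5.0000e-02 -6.7100e+00] t 4.0 F [0.5 1.2 3.5] w 0.0557
```

Request:
step_arm(
  commands=[
    [[0, 0, -7], 0],
    [[0, 0, -7], 0],
    [[0, 0, -7], 0],
    [[0, 0, 0], 0],
    [[0, 0, 0], 0],
  ],
)

```text
time_s: 4.62
tcp_pos: [0.4451, 0.1022, 0.0795]
eef_rot: [-180.0, 0.0, -6.7]
contact_force: [-0.4, -1.0, -1.3]
gripper_width: 0.0553
```

Request:
step_arm(
  commands=[
    [[0, 12, 0], 0],
    [[1, 20, 0], 0],
    [[1, 24, 0], 0],
    [[1, 24, 0], 0],
    [[1, 24, 0], 0],
    [[1, 24, 0], 0],
    [[1, 24, 0], 0],
    [[1, 24, 0], 0],
    [[1, 24, 0], 0],
    [[2, 17, 0], 0],
    [[1, 11, 0], 0],
    [[0, 0, 0], 0],
    [[0, 0, 7], 0],
    [[0, 0, 7], 0],
    [[0, 0, 4], 0],
    [[0, 0, 2], 0],
    [[0, 0, 0], 0],
    [[0, 0, 0], 0],
  ],
)

```text
time_s: 6.88
tcp_pos: [0.4297, -0.1254, 0.0597]
eef_rot: [-180.0, -0.0, -6.7]
contact_force: [0.6, -0.2, -1.6]
gripper_width: 0.0557
```

Request:
step_arm(
  commands=[
    [[0, 0, 1], 0],
    [[0, 0, 0], 0],
    [[0, 0, 0], 0],
  ],
)

```text
time_s: 7.25
tcp_pos: [0.4299, -0.1254, 0.0589]
eef_rot: [-180.0, -0.0, -6.7]
contact_force: [0.2, 0.9, 3.2]
gripper_width: 0.0551
```

Request:
step_arm(
  commands=[
    [[0, 0, 0], 0],
    [[0, 0, 0], 0],
    [[0, 0, 0], 0],
    [[0, 0, -10], 0],
    [[0, 0, -20], 0],
    [[0, 0, -30], 0],
    [[0, 0, -40], 0],
    [[0, 0, -40], 0],
    [[0, 0, -30], 0],
    [[0, 0, 0], 0],
  ],
  gripper=0,
)

```text
time_s: 8.5
tcp_pos: [0.4308, -0.1254, 0.2317]
eef_rot: [-179.9, -0.3, -6.7]
contact_force: [-0.6, -0.8, -0.5]
gripper_width: 0.0877
```

Run:
```python
from h import *
d=cap('wrist'); save(d,'w2.png',s=1.25); go([.55,0,.2],-6.7)
```

```text
twist -0.02 then shift mm [ 104.7 -138.5   30. ] | now [ 0.4299 -0.1253  0.23  ] [-1.7995e+02 -1.6000e-01 -6.7200e+00] t 8.55 F [-0.3  0.2 -0.1] w 0.0875
```

View pics/w2.png

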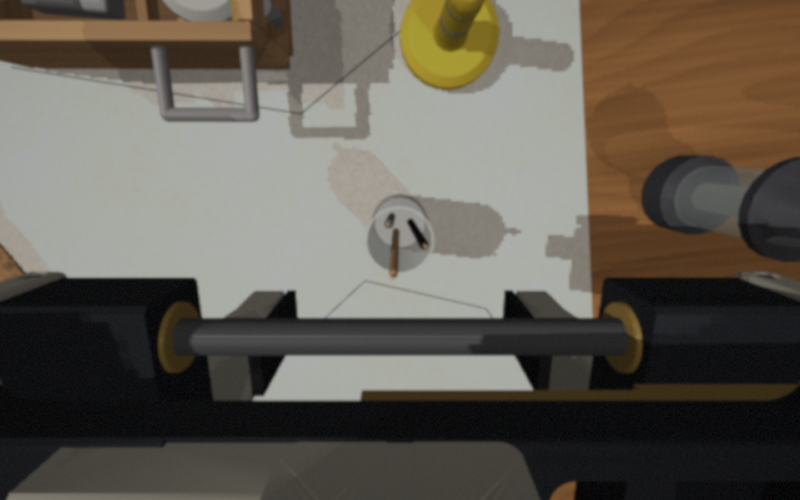

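Run:
```python
from h import *
d=load('wrist')
for nm,u,v,h in [('hL',166,114,.084),('hR',252,114,.084)]: print(nm,pt(d,u/1.25,v/1.25,h=h).round(4))
go([.51,.0,.23],-6.7)
```

```text
hL [0.5419 0.0333 0.084 ]
hR [ 0.5346 -0.0291  0.084 ]
twist -0.02 then shift mm [  64.9 -133.8   -0. ] | now [ 0.4299 -0.1253  0.23  ] [-1.7995e+02 -1.6000e-01 -6.7200e+00] t 8.55 F [-0.3  0.2 -0.1] w 0.0875
```

Request:
step_arm(
  commands=[
    [[13, -27, 0], 0],
    [[13, -27, 0], 0],
    [[13, -27, 0], 0],
    [[13, -27, 0], 0],
    [[13, -26, 0], 0],
    [[0, 0, 0], 0],
    [[0, 0, 0], 0],
  ],
  gripper=1,
)

```text
time_s: 9.43
tcp_pos: [0.5094, 0.0001, 0.228]
eef_rot: [180.0, 0.1, -6.7]
contact_force: [0.3, -1.0, 0.3]
gripper_width: 0.0232
```

Run:
```python
from h import *
d=cap('wrist'); save(d,'w3.png',s=1.25); go([.55,0,.2],-6.7)
```

```text
twist -0.03 then shift mm [40.4 -4.9 28.2] | now [ 5.093e-01 -2.000e-04  2.282e-01] [ 1.7998e+02  5.0000e-02 -6.7300e+00] t 9.47 F [-0.5  0.5  0.5] w 0.0195
```

View pics/w3.png

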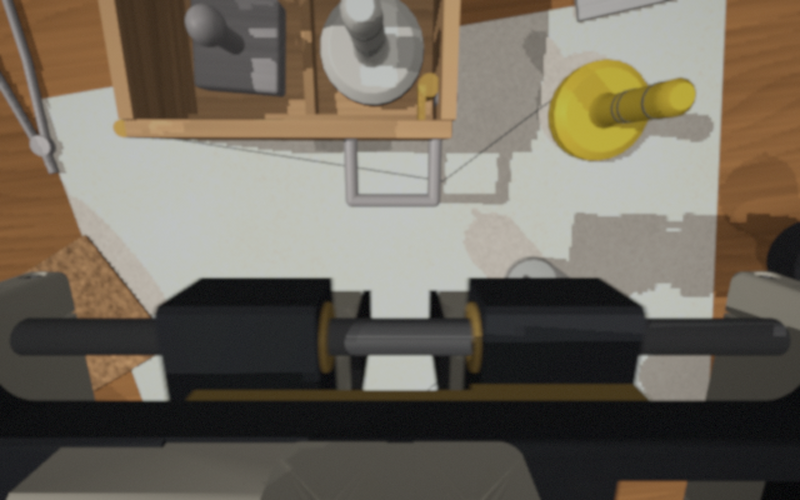

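Run:
```python
from h import *
d=load('wrist')
P=lambda u,v,h: pt(d,u/1.25,v/1.25,h=h).round(4)
print('bar',P(351,200,.084),P(435,200,.084))
print('door outer top L,R',P(120,136,.102),P(450,136,.102),'inner',P(450,120,.102))
print('hinge knob',P(120,128,.102))
print('bowl',P(372,51,.035),'R wall out',P(462,30,.104))
c=(P(351,200,.084)+P(435,200,.084))/2
x=np.array([np.cos(np.radians(-6.7)),np.sin(np.radians(-6.7)),0])
go(list((c+.024*x)[:2])+[.2],-6.7); print(c+.024*x)
```

```text
bar [0.542  0.0332 0.084 ] [ 0.5346 -0.0302  0.084 ]
door outer top L,R [0.6059 0.1816 0.102 ] [ 0.5796 -0.0432  0.102 ] inner [ 0.59   -0.0441  0.102 ]
hinge knob [0.611  0.1801 0.102 ]
bowl [0.6535 0.0052 0.035 ] R wall out [ 0.6437 -0.0562  0.104 ]
twist -0.03 then shift mm [52.6 -5.  28.2] | now [ 5.093e-01 -2.000e-04  2.282e-01] [ 1.7998e+02  5.0000e-02 -6.7300e+00] t 9.47 F [-0.5  0.5  0.5] w 0.0195
[ 0.5621361 -0.0013001  0.084    ]
```

Request:
step_arm(
  commands=[
    [[26, -3, 0], 0],
    [[26, -2, 0], 0],
    [[0, 0, 25], 0],
    [[0, 0, 35], 0],
    [[0, 0, 35], 0],
    [[0, 0, 20], 0],
    [[0, 0, 0], 0],
    [[0, 0, 0], 0],
  ],
)

```text
time_s: 10.48
tcp_pos: [0.5625, -0.0013, 0.1146]
eef_rot: [-180.0, -0.1, -6.7]
contact_force: [-0.2, 0.3, -0.0]
gripper_width: 0.0004
```

Run:
```python
from h import *
d=cap('scene'); save(d,'s3.png',(200,120,420,280),3.6); go([.5621,-.0013,.07],-6.7)
```

```text
twist -0.02 then shift mm [-0.6  0.3 44.9] | now [ 0.5627 -0.0011  0.1149] [-1.7997e+02 -1.1000e-01 -6.7200e+00] t 10.53 F [ 0.  -0.4  0.6] w 0.0003
```

View pics/s3.png

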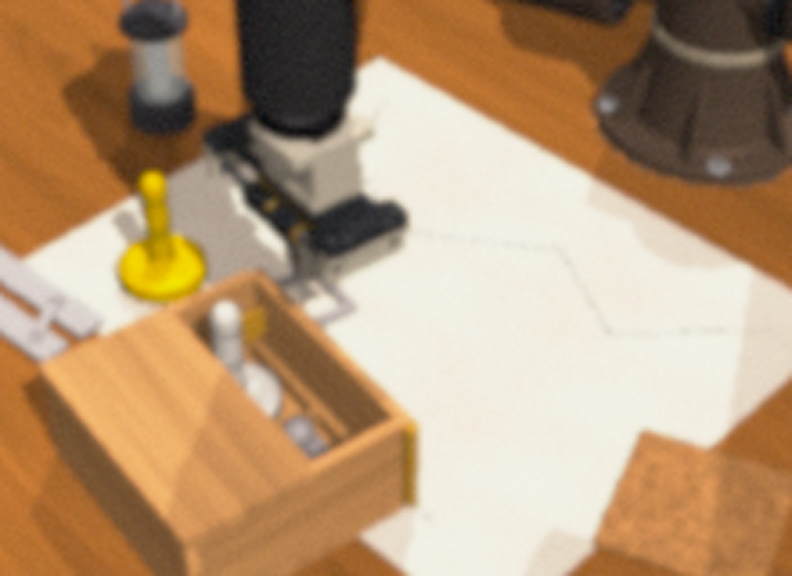

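Fingers are above the handle gap (crop 310,270), clear of everything else. Descend.

Request:
step_arm(
  commands=[
    [[0, 0, 15], 0],
    [[0, 0, 12], 0],
    [[0, 0, 10], 0],
    [[0, 0, 8], 0],
    [[0, 0, 0], 0],
  ],
)

```text
time_s: 11.15
tcp_pos: [0.5615, -0.0012, 0.0677]
eef_rot: [180.0, 0.1, -6.7]
contact_force: [0.4, -0.2, -0.1]
gripper_width: 0.0002
```

Request:
step_arm(
  commands=[
    [[-5, 0, 0], 0],
    [[-5, 0, 0], 0],
    [[-5, 0, 0], 0],
    [[-5, 0, 0], 0],
    [[-6, -1, 0], 0],
    [[-6, -1, 0], 0],
    [[-6, -2, 0], 0],
    [[-6, -2, 0], 0],
    [[-6, -2, 0], 0],
  ],
)

```text
time_s: 12.28
tcp_pos: [0.5129, 0.013, 0.0686]
eef_rot: [-180.0, -0.0, -6.7]
contact_force: [-0.5, 1.1, -0.6]
gripper_width: 0.0003
```

Request:
step_arm(
  commands=[
    [[0, 0, -12], 0],
    [[0, 0, -25], 0],
    [[0, 0, -40], 0],
    [[0, 0, -45], 0],
    [[0, 0, -40], 0],
    [[20, 20, 0], 0],
    [[20, 20, 0], 0],
    [[0, 0, 0], 0],
    [[0, 0, 0], 0],
  ],
  gripper=0.47,
)

```text
time_s: 13.4
tcp_pos: [0.548, -0.0316, 0.2306]
eef_rot: [180.0, 0.0, -6.7]
contact_force: [-0.2, 0.6, -0.8]
gripper_width: 0.0464
```

Run:
```python
from h import *
d=cap('top'); save(d,'t4.png',(150,80,430,280),2.8); go([.62,.01,.23],-6.7)
d=cap('wrist'); save(d,'w4.png',s=1.25)
```

```text
twist -0.01 then shift mm [ 66.7 -49.5   0.6] | now [ 0.5479 -0.0314  0.2306] [ 1.80e+02  1.00e-02 -6.71e+00] t 13.45 F [-0.5  0.4 -0.5] w 0.0465
```

View pics/t4.png

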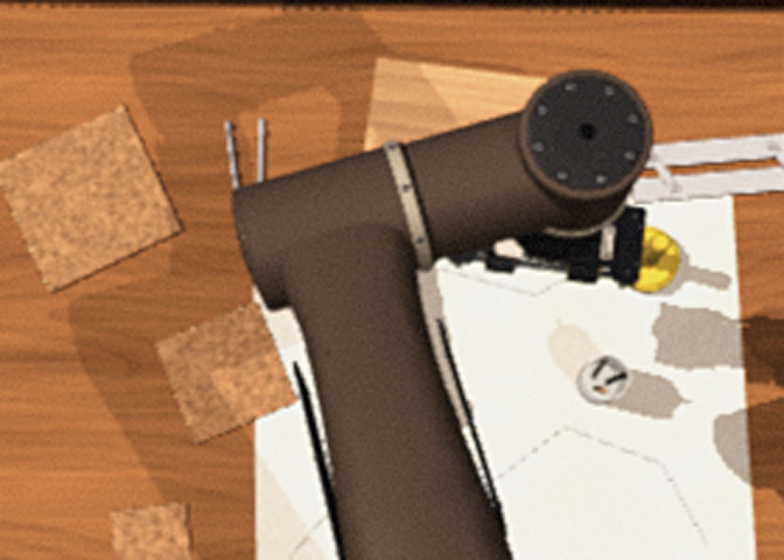

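View pics/w4.png

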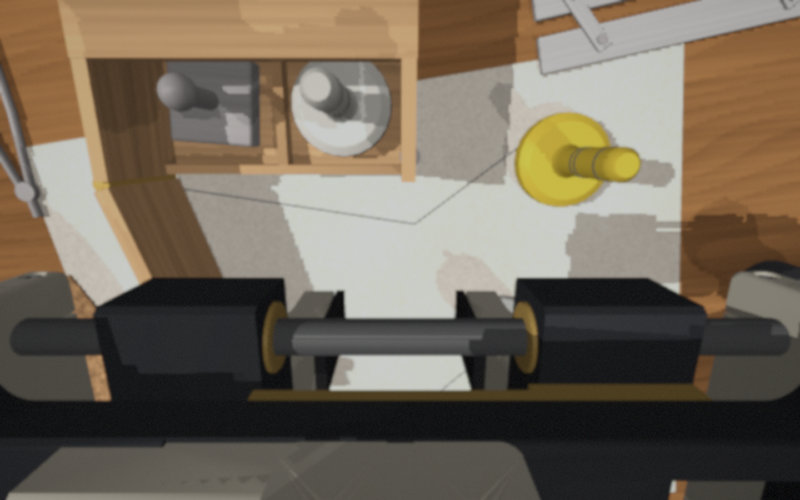

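Run:
```python
from h import *
d=load('wrist'); save(d,'w4c.png',(220,35,330,135),6)
P=lambda u,v,h: pt(d,u/1.25,v/1.25,h=h).round(4)
print('top',P(322,85,.135),'bowl',P(341,107,.04),P(341,107,.03))
print('board front edge',P(87,59,.104),P(403,59,.104),'R wall inner',P(402,120,.104),'divider',P(282,110,.03))
```

```text
top [0.6557 0.0023 0.135 ] bowl [0.6528 0.0049 0.04  ] [0.6539 0.0061 0.03  ]
board front edge [0.6946 0.158  0.104 ] [ 0.6704 -0.0482  0.104 ] R wall inner [ 0.6325 -0.0432  0.104 ] divider [0.6574 0.0565 0.03  ]
```

View pics/w4c.png

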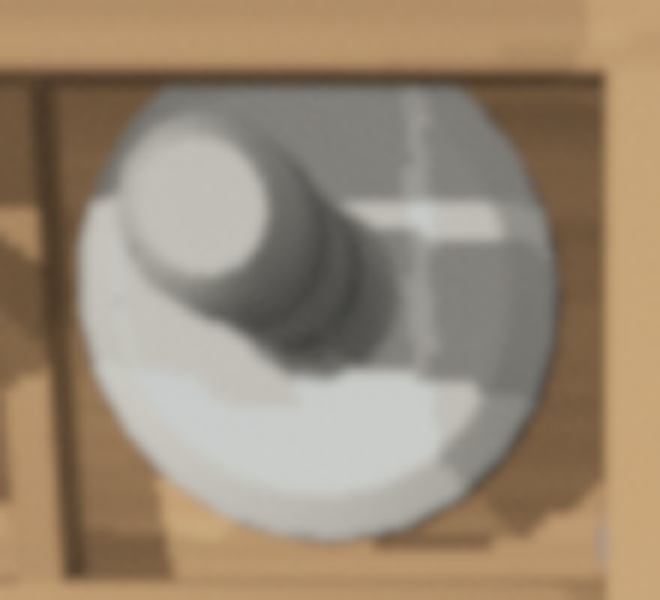

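Run:
```python
from h import *
d=load('wrist')
print(pt(d,252.8,68.3,h=.135))
go([.654,.006,.095],-6.7)
```

```text
[0.65594089 0.00586691 0.135     ]
twist 0.0 then shift mm [101.  -49.4 135.7] | now [ 0.5479 -0.0313  0.2307] [-180.     0.    -6.7] t 13.5 F [-0.7 -0.  -0.4] w 0.0466
```

Request:
step_arm(
  commands=[
    [[25, -12, 0], 0],
    [[25, -12, 0], 0],
    [[26, -13, 0], 0],
    [[25, -12, 0], 0],
    [[0, 0, 20], 0],
    [[0, 0, 20], 0],
    [[0, 0, 10], 0],
    [[0, 0, 0], 0],
  ],
)

```text
time_s: 14.5
tcp_pos: [0.6539, 0.0055, 0.1802]
eef_rot: [180.0, 0.1, -6.7]
contact_force: [0.5, -0.1, 0.5]
gripper_width: 0.0468
```

Run:
```python
from h import *
d=cap('scene'); save(d,'s5.png',(200,120,420,280),3.6); go([.655,.006,.095],-6.7)
```

```text
twist 0.01 then shift mm [ 0.5 -0.6 86.1] | now [0.6544 0.0054 0.1811] [ 1.7999e+02 -2.0000e-02 -6.6900e+00] t 14.55 F [ 0.4 -0.8 -0.4] w 0.0471
```

View pics/s5.png

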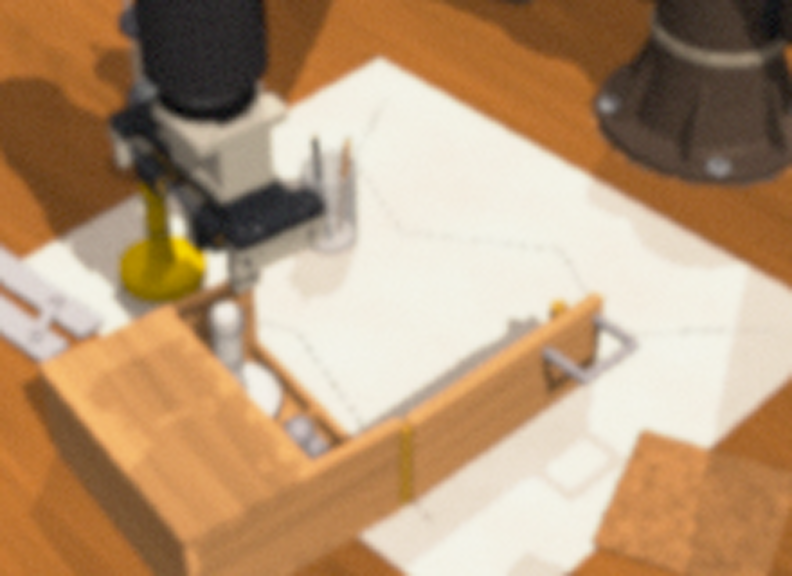

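Request:
step_arm(
  commands=[
    [[0, 0, 15], 0],
    [[0, 0, 15], 0],
    [[0, 0, 12], 0],
    [[0, 0, 0], 0],
  ],
)

```text
time_s: 15.05
tcp_pos: [0.6535, 0.005, 0.1369]
eef_rot: [179.9, 0.1, -6.7]
contact_force: [-0.5, -0.2, 0.4]
gripper_width: 0.0465
```

Run:
```python
from h import *
d=cap('wrist'); save(d,'w5.png',s=1.25)
```

```text
(no output)
```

View pics/w5.png

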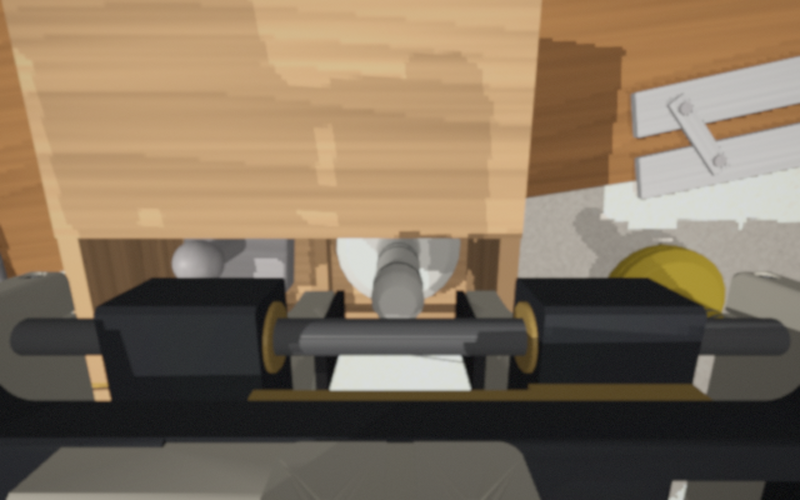

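Request:
step_arm(
  commands=[
    [[0, 0, 12], 0],
    [[0, 0, 12], 0],
    [[0, 0, 10], 0],
    [[0, 0, 8], 0],
    [[0, 0, 0], 0],
  ],
)

```text
time_s: 15.72
tcp_pos: [0.6539, 0.0051, 0.0956]
eef_rot: [180.0, 0.1, -6.7]
contact_force: [0.9, -0.0, 0.2]
gripper_width: 0.0464
```

Request:
step_arm(
  commands=[
    [[0, 0, 0], 0],
    [[0, 0, 0], 0],
    [[0, 0, 0], 0],
    [[0, 0, 0], 0],
    [[0, 0, 0], 0],
  ],
  gripper=1,
  grip_force=25,
)

```text
time_s: 16.35
tcp_pos: [0.6546, 0.0053, 0.0969]
eef_rot: [-180.0, -0.0, -6.7]
contact_force: [-0.5, 0.5, 1.3]
gripper_width: 0.0234
```

Request:
step_arm(
  commands=[
    [[0, 0, -5], 0],
    [[0, 0, -9], 0],
    [[0, 0, -10], 0],
    [[0, 0, -8], 0],
    [[0, 0, 0], 0],
    [[0, 0, 0], 0],
  ],
)

```text
time_s: 17.1
tcp_pos: [0.6541, 0.0052, 0.1284]
eef_rot: [-180.0, 0.0, -6.7]
contact_force: [0.8, -0.8, -1.9]
gripper_width: 0.0235
```

Request:
step_arm(
  commands=[
    [[-10, 0, 0], 0],
    [[-16, 0, 0], 0],
    [[-20, 0, 0], 0],
    [[-20, 0, 0], 0],
    [[-20, 0, 0], 0],
    [[-20, 0, 0], 0],
    [[-15, 0, 0], 0],
    [[-14, 0, 0], 0],
    [[0, 0, -20], 0],
    [[0, 0, -25], 0],
    [[0, 0, -25], 0],
    [[0, 0, -20], 0],
    [[0, 0, 0], 0],
    [[0, 0, 0], 0],
  ],
)

```text
time_s: 18.85
tcp_pos: [0.5195, 0.021, 0.2176]
eef_rot: [180.0, 0.1, -6.7]
contact_force: [-0.3, -0.4, -1.8]
gripper_width: 0.0231
```

Run:
```python
from h import *
d=cap('wrist'); save(d,'w6.png',s=1.25)
d=cap('scene'); save(d,'s6.png',(160,80,480,300),2.5); go([.4355,.347,.216],-6.7)
```

```text
twist -0.03 then shift mm [-121.5 -314.1    1.4] | now [0.5196 0.0209 0.2174] [ 1.7996e+02  1.0000e-01 -6.7300e+00] t 18.95 F [-0.7 -0.9 -2.1] w 0.0237
```

View pics/s6.png

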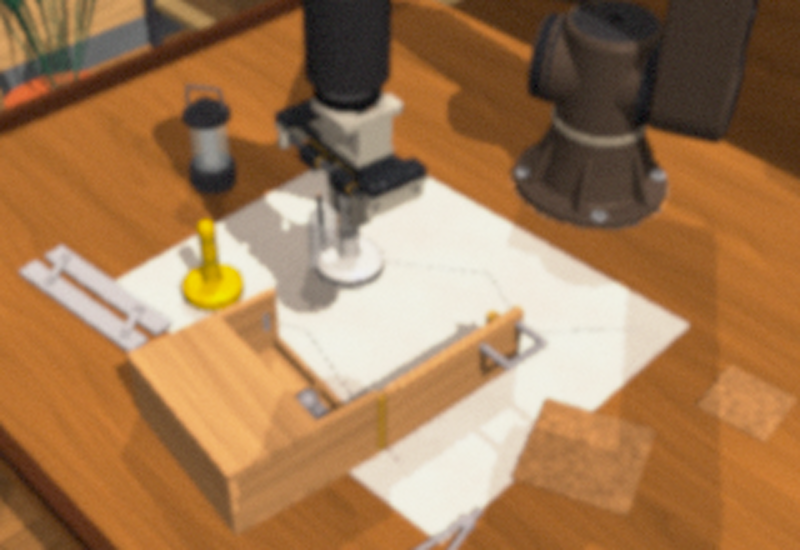

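View pics/w6.png

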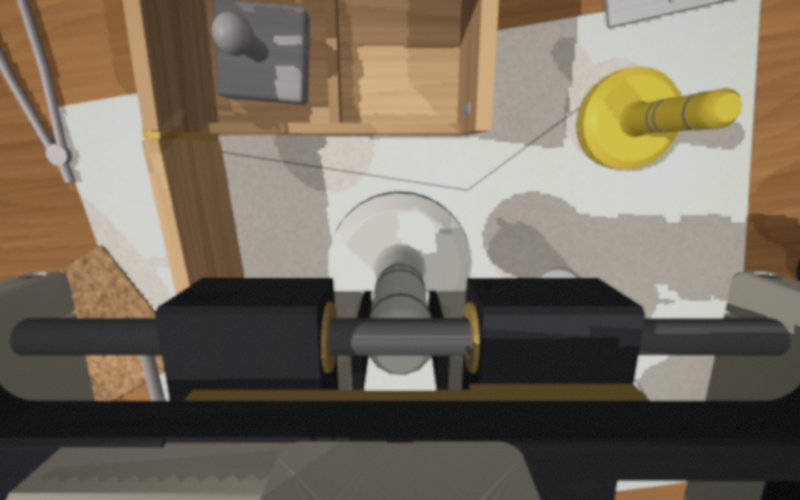

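Run:
```python
from h import *
d=load('wrist'); d['state']=dict(tcp_pos=np.array([.4197,.1006,.2265]),eef_rot=np.array([180,0,-6.72]))
a,b,c=[pt(d,u/1.25,v/1.25,h=.004) for u,v in [(50,207),(160,130),(245,255)]]
print((a+c)/2,np.linalg.norm(a-b),np.linalg.norm(b-c))
d=load('scene'); save(d,'s6m.png',(350,230,430,300),8)
```

```text
[0.43675778 0.34443501 0.004     ] 0.1360668080457716 0.1358398634147804
```

View pics/s6m.png

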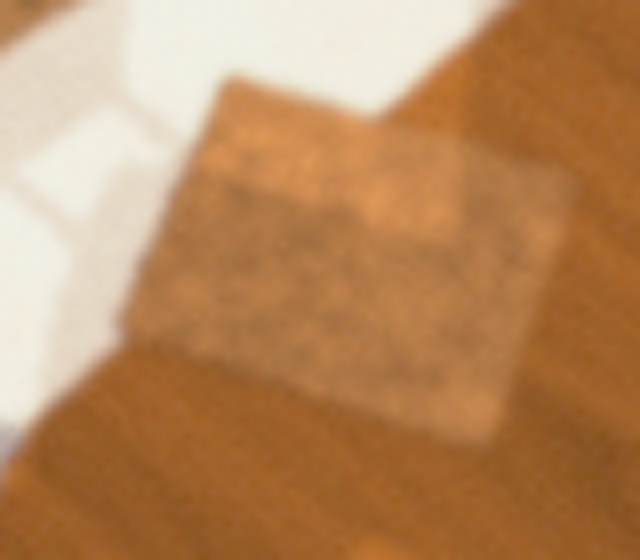

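Request:
step_arm(
  commands=[
    [[-10, -25, 0], 0],
    [[-14, -35, 0], 0],
    [[-14, -36, 0], 0],
    [[-14, -36, 0], 0],
    [[-14, -36, 0], 0],
    [[-14, -36, 0], 0],
    [[-14, -36, 0], 0],
    [[-14, -36, 0], 0],
    [[-13, -38, 0], 0],
    [[0, 0, 0], 0],
    [[0, 0, 0], 0],
  ],
)

```text
time_s: 20.32
tcp_pos: [0.4364, 0.3466, 0.2176]
eef_rot: [179.9, 0.1, -6.7]
contact_force: [0.1, 0.6, -1.3]
gripper_width: 0.0234
```

Run:
```python
from h import *
d=cap('wrist'); save(d,'w7.png',s=1.25)
d=cap('scene'); save(d,'s7.png',(260,120,500,300),3.2); go([.436,.346,.0885],-6.7)
```

```text
twist -0.06 then shift mm [ -0.8   0.2 129.6] | now [0.4368 0.3461 0.2181] [ 1.7995e+02  3.0000e-02 -6.7600e+00] t 20.43 F [-0.1 -0.9 -1.7] w 0.0233
```

View pics/s7.png

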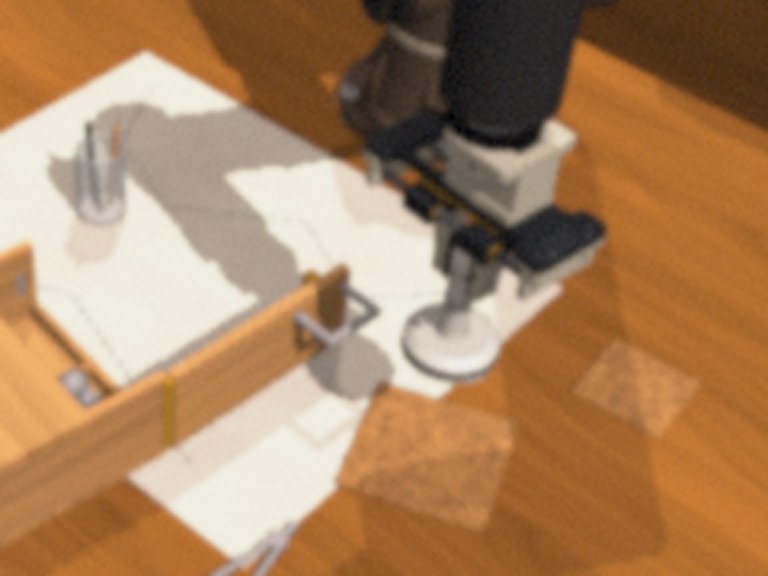

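View pics/w7.png

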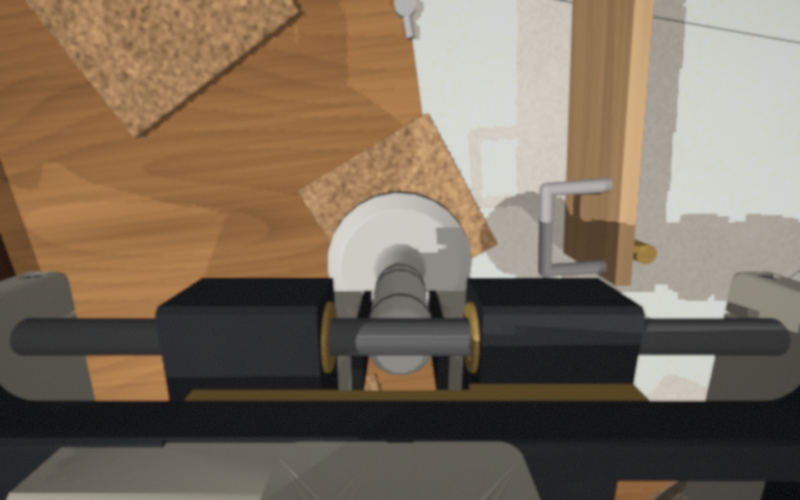

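Run:
```python
from h import *
d=load('wrist')
P=lambda u,v,h: pt(d,u/1.25,v/1.25,h=h).round(4)
print('bar',P(545,190,.084),P(545,270,.084),'door edge in/out',P(632,285,.102),P(566,150,.102), P(632,150,.102))
print('mat corners',P(428,115,.004),P(497,243,.004),P(300,190,.004))
```

```text
bar [0.4609 0.2364 0.084 ] [0.3996 0.2379 0.084 ] door edge in/out [0.387  0.1814 0.102 ] [0.4885 0.2282 0.102 ] [0.4834 0.1843 0.102 ]
mat corners [0.528  0.3097 0.004 ] [0.4041 0.2553 0.004 ] [0.4761 0.4343 0.004 ]
```

Request:
step_arm(
  commands=[
    [[0, 0, 15], 0],
    [[0, 0, 25], 0],
    [[0, 0, 25], 0],
    [[0, 0, 22], 0],
    [[0, 0, 15], 0],
    [[0, 0, 10], 0],
    [[0, 0, 6], 0],
    [[0, 0, 4], 0],
    [[0, 0, 2], 0],
    [[0, 0, 1], 0],
    [[0, 0, 0], 0],
    [[0, 0, 0], 0],
  ],
)

```text
time_s: 21.92
tcp_pos: [0.4369, 0.3472, 0.0938]
eef_rot: [-180.0, -0.0, -6.7]
contact_force: [0.2, -0.1, -1.6]
gripper_width: 0.0234
```

Request:
step_arm(
  commands=[
    [[0, 0, 1], 0],
    [[0, 0, 1], 0],
    [[0, 0, 1], 0],
    [[0, 0, 0], 0],
    [[0, 0, 0], 0],
  ],
)

```text
time_s: 22.55
tcp_pos: [0.4368, 0.347, 0.0905]
eef_rot: [180.0, 0.0, -6.7]
contact_force: [-0.1, -0.1, -2.2]
gripper_width: 0.0234
```

Request:
step_arm(
  commands=[
    [[0, 0, 1], 0],
    [[0, 0, 0.5], 0],
    [[0, 0, 0], 0],
    [[0, 0, 0], 0],
  ],
)

```text
time_s: 23.05
tcp_pos: [0.4368, 0.347, 0.0891]
eef_rot: [180.0, -0.0, -6.7]
contact_force: [-0.8, 0.4, -1.9]
gripper_width: 0.0234
```

Request:
step_arm(
  commands=[
    [[0, 0, 0.5], 0],
    [[0, 0, 0.5], 0],
    [[0, 0, 0], 0],
    [[0, 0, 0], 0],
  ],
)

```text
time_s: 23.55
tcp_pos: [0.437, 0.3473, 0.0888]
eef_rot: [-180.0, -0.0, -6.7]
contact_force: [-1.9, -0.9, 4.2]
gripper_width: 0.0233
```

Request:
step_arm(
  commands=[
    [[0, 0, 0], 0],
    [[0, 0, 0], 0],
    [[0, 0, 0], 0],
    [[0, 0, 0], 0],
    [[0, 0, 0], 0],
    [[0, 0, -8], 0],
    [[0, 0, -12], 0],
    [[0, 0, -20], 0],
    [[0, 0, -30], 0],
    [[0, 0, -30], 0],
    [[0, 0, -20], 0],
    [[0, 0, 0], 0],
  ],
  gripper=0.5,
)

```text
time_s: 25.05
tcp_pos: [0.4375, 0.3479, 0.2108]
eef_rot: [-179.8, -0.1, -6.7]
contact_force: [-0.3, -0.2, 2.0]
gripper_width: 0.0438
```

Run:
```python
from h import *
d=cap('wrist'); save(d,'w8.png',s=1.25)
d=cap('scene'); save(d,'s8.png',(260,120,500,300),3.2); go([.436,.346,.21],-6.7)
```

```text
twist -0.02 then shift mm [-0.5  1.  -1.7] | now [0.4366 0.3469 0.2083] [-179.96   -0.     -6.72] t 25.15 F [0.5 0.3 0.2] w 0.0439
```

View pics/s8.png

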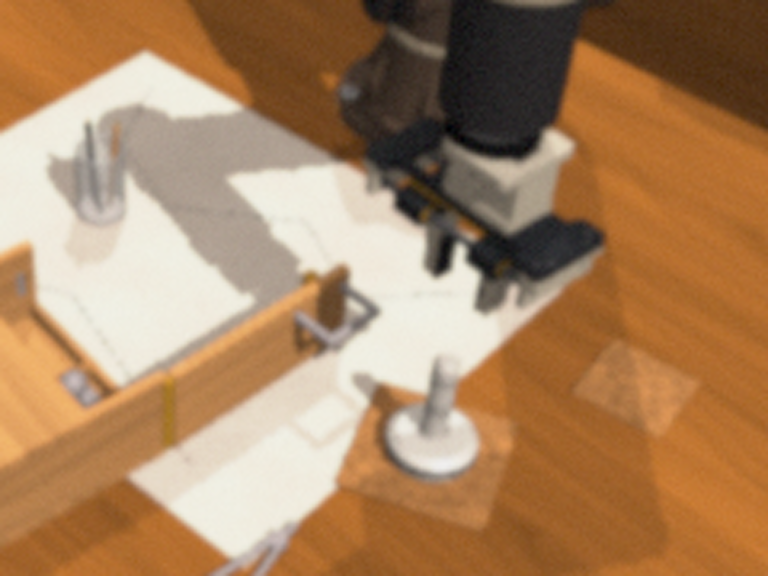

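View pics/w8.png

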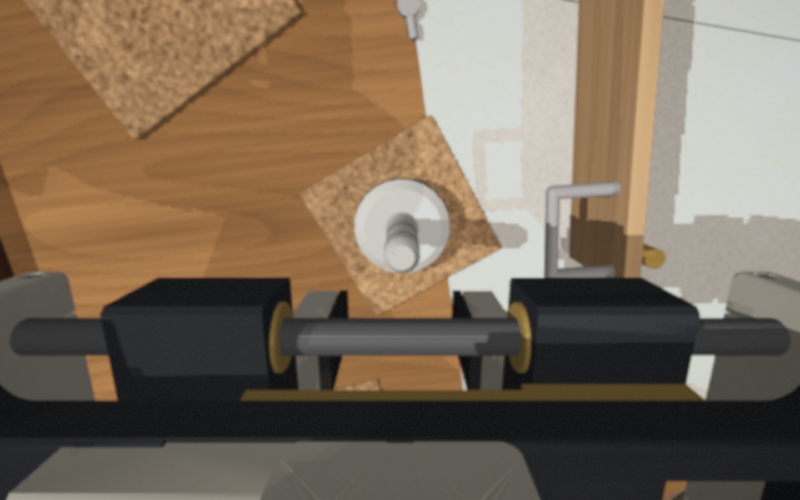

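```bash
cat > arc.py <<'E'
from h import *
H=np.array([.610,.178]);ps=np.radians(-6.7);tx=np.array([np.cos(ps),np.sin(ps)]);ty=np.array([np.sin(ps),-np.cos(ps)])
def C(th,rr=.112,extra=0):
    a=np.radians(-96.7)-th;b=np.radians(173.3)-th
    u=np.array([np.cos(a),np.sin(a)]);n=np.array([np.cos(b),np.sin(b)])
    return H+rr*u+(.006+.0095*abs(n@tx)+.021*abs(n@ty)+extra)*n
E
python3 - <<'E'
from arc import *
st=C(1.45,extra=.025); print(st); go(list(st)+[.2],-6.7)
p=st
for th in np.arange(1.4,-.01,-.1):
    q=C(th); d=(q-p)*1000; print(round(th,2),q.round(4),round(d@tx,1),round(d@ty,1)); p=q
E
```

```text
[0.49779633 0.23055912]
twist -0.02 then shift mm [ 74.3 108.4   8.3] | now [0.4366 0.3469 0.2083] [-179.96   -0.     -6.72] t 25.15 F [0.5 0.3 0.2] w 0.0439
1.4 [0.4966 0.2002] 2.4 30.2
1.3 [0.4949 0.1893] -0.4 11.1
1.2 [0.4943 0.178 ] 0.7 11.3
1.1 [0.4949 0.1664] 1.9 11.4
1.0 [0.4967 0.1548] 3.2 11.3
0.9 [0.4998 0.1432] 4.4 11.1
0.8 [0.5043 0.1318] 5.7 10.8
0.7 [0.51   0.1209] 7.0 10.2
0.6 [0.517  0.1105] 8.2 9.5
0.5 [0.5253 0.1008] 9.3 8.7
0.4 [0.5347 0.092 ] 10.4 7.6
0.3 [0.5452 0.0842] 11.3 6.5
0.2 [0.5566 0.0777] 12.1 5.2
0.1 [0.5688 0.0724] 12.7 3.8
-0.0 [0.5815 0.0686] 13.1 2.3
```

Request:
step_arm(
  commands=[
    [[18, 27, 0], 0],
    [[18, 27, 0], 0],
    [[19, 27, 0], 0],
    [[19, 27, 0], 0],
    [[0, 0, 20], 0],
    [[0, 0, 30], 0],
    [[0, 0, 30], 0],
    [[0, 0, 20], 0],
    [[0, 0, 0], 0],
    [[0, 0, 0], 0],
  ],
  gripper=1,
)

```text
time_s: 26.4
tcp_pos: [0.4979, 0.2312, 0.1085]
eef_rot: [180.0, -0.0, -6.7]
contact_force: [0.4, 0.0, -0.3]
gripper_width: 0.0001
```

Run:
```python
from h import *
d=cap('scene'); save(d,'s9.png',(260,120,500,300),3.2); go([.4978,.2306,.055],-6.7)
```

```text
twist -0.0 then shift mm [-0.2  0.9 53.8] | now [0.4981 0.2314 0.1088] [-1.7996e+02 -5.0000e-02 -6.7000e+00] t 26.45 F [-0.1 -0.1  0.7] w 0.0003
```

View pics/s9.png

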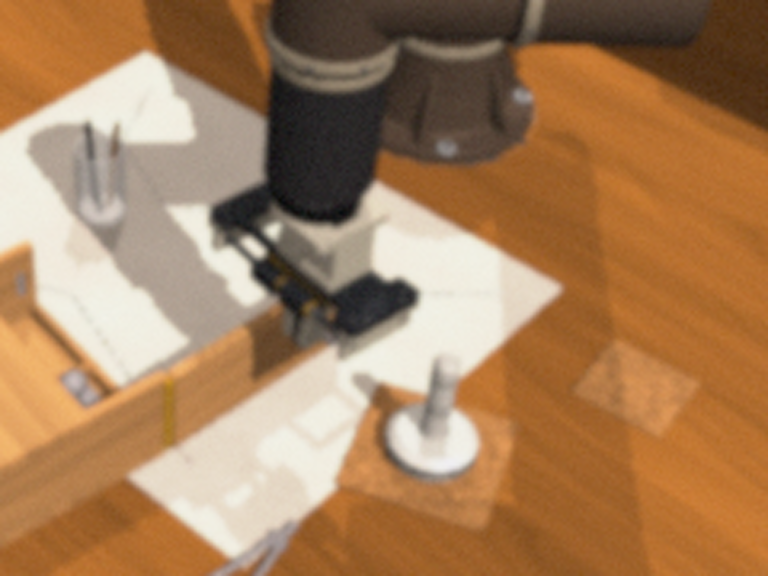

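Request:
step_arm(
  commands=[
    [[0, 0, 10], 0],
    [[0, 0, 14], 0],
    [[0, 0, 16], 0],
    [[0, 0, 14], 0],
    [[0, 0, 0], 0],
    [[0, 0, 0], 0],
  ],
)

```text
time_s: 27.2
tcp_pos: [0.4979, 0.2312, 0.0541]
eef_rot: [180.0, -0.0, -6.7]
contact_force: [-0.1, 0.5, 0.3]
gripper_width: -0.0
```

Request:
step_arm(
  commands=[
    [[0, 8, 0], 0],
    [[1, 8, 0], 0],
    [[1, 8, 0], 0],
    [[0, 7, 0], 0],
    [[0, 6, 0], 0],
    [[0, 5, 0], 0],
    [[0, 6, 0], 0],
    [[0, 6, 0], 0],
    [[1, 6, 0], 0],
    [[1, 6, 0], 0],
    [[1, 6, 0], 0],
    [[2, 6, 0], 0],
  ],
)

```text
time_s: 28.7
tcp_pos: [0.4955, 0.1524, 0.0541]
eef_rot: [-180.0, 0.0, -6.7]
contact_force: [0.6, 1.7, 0.9]
gripper_width: 0.0003
```

Run:
```python
from h import *
d=cap('scene'); save(d,'s10.png',(220,110,460,290),3.2); go([.4967,.1548,.055],-6.7)
```

```text
twist -0.04 then shift mm [ 0.9 -3.1 -1. ] | now [0.4954 0.1518 0.054 ] [ 1.7998e+02  2.0000e-02 -6.7400e+00] t 28.75 F [ 0.2 -0.3  0.6] w 0.0005
```

View pics/s10.png

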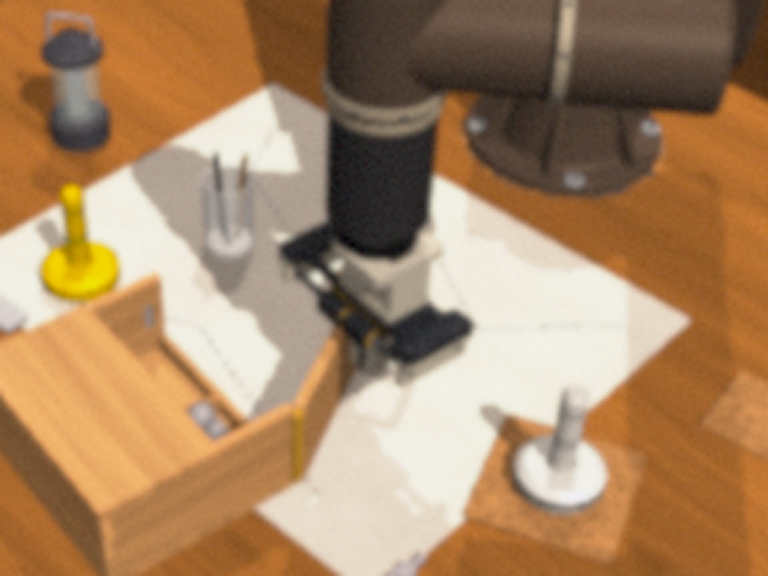

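Request:
step_arm(
  commands=[
    [[3, 4, 0], 0],
    [[3, 5, 0], 0],
    [[3, 5, 0], 0],
    [[3, 5, 0], 0],
    [[3, 5, 0], 0],
    [[4, 5, 0], 0],
    [[4, 5, 0], 0],
    [[4, 5, 0], 0],
    [[4, 5, 0], 0],
    [[5, 4, 0], 0],
    [[5, 4, 0], 0],
    [[5, 4, 0], 0],
    [[5, 4, 0], 0],
    [[5, 3, 0], 0],
    [[6, 3, 0], 0],
    [[6, 3, 0], 0],
    [[0, 0, 0], 0],
  ],
)

```text
time_s: 30.88
tcp_pos: [0.5552, 0.0759, 0.0539]
eef_rot: [180.0, 0.0, -6.8]
contact_force: [-1.8, 0.3, 0.8]
gripper_width: 0.0004
```

Run:
```python
from h import *
d=cap('scene'); save(d,'s11.png',(200,110,440,290),3.2); go([.5815,.0686,.055],-6.7)
```

```text
twist -0.05 then shift mm [27.2  4.3 -1.1] | now [0.555  0.076  0.0539] [ 1.7998e+02  2.0000e-02 -6.7500e+00] t 30.93 F [-0.8  1.5  0.5] w 0.0005
```

View pics/s11.png

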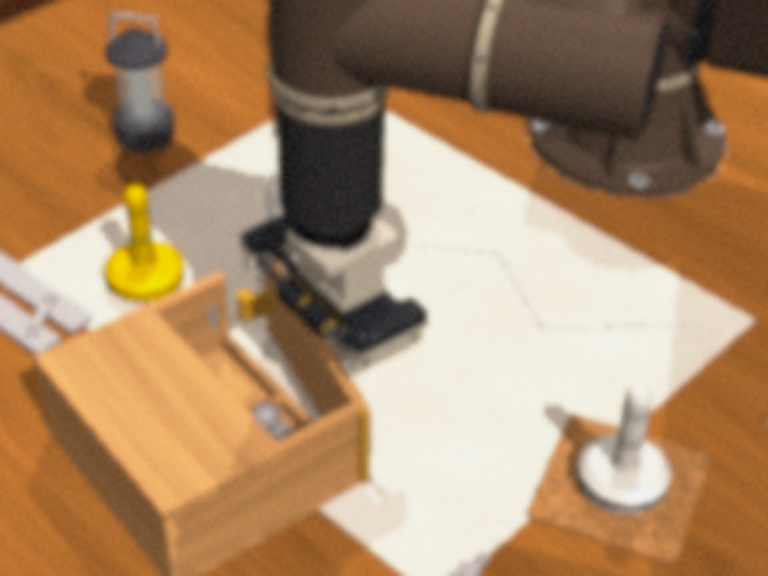

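Door at about 0.2–0.3 rad; push on in the closing direction.

Request:
step_arm(
  commands=[
    [[4, 1, 0], 0],
    [[4, 1, 0], 0],
    [[4, 1, 0], 0],
    [[4, 0, 0], 0],
    [[3, 0, 0], 0],
    [[3, 0, 0], 0],
  ],
)

```text
time_s: 31.68
tcp_pos: [0.5699, 0.0708, 0.0536]
eef_rot: [179.9, 0.6, -6.9]
contact_force: [-38.7, 18.2, 28.9]
gripper_width: 0.0002
```

Request:
step_arm(
  commands=[
    [[-5, 0, 0], 0],
    [[0, 0, 0], 0],
  ],
)

```text
time_s: 31.92
tcp_pos: [0.5694, 0.0711, 0.0537]
eef_rot: [179.9, 0.2, -6.7]
contact_force: [-10.5, 2.9, 4.6]
gripper_width: 0.0005
```

Run:
```python
from h import *
d=cap('scene'); save(d,'s12.png',(240,150,360,250),6.6); go([.5815,.0686,.055],-6.7);print(r.get_state()['moment'])
d=cap('wrist'); save(d,'w12.png',s=1.25)
d=cap('top'); save(d,'t12.png',(250,90,400,200),5)
```

```text
twist -0.05 then shift mm [12.3  1.  -1.3] | now [0.5694 0.0711 0.0537] [179.94   0.2   -6.75] t 31.98 F [-9.3  4.1  4.7] w 0.0004
[ 1.14137146  3.25395648 -0.14832722]
```

View pics/s12.png

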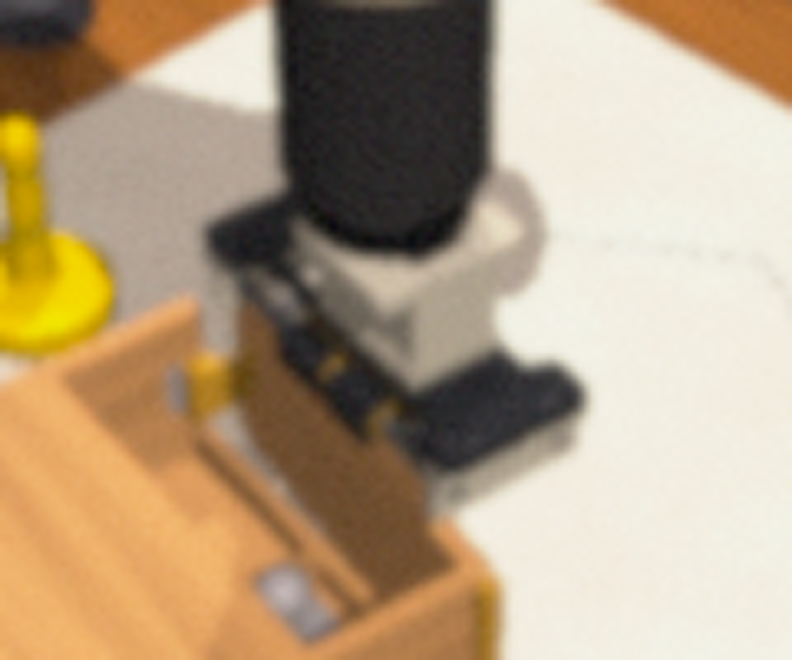

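View pics/w12.png

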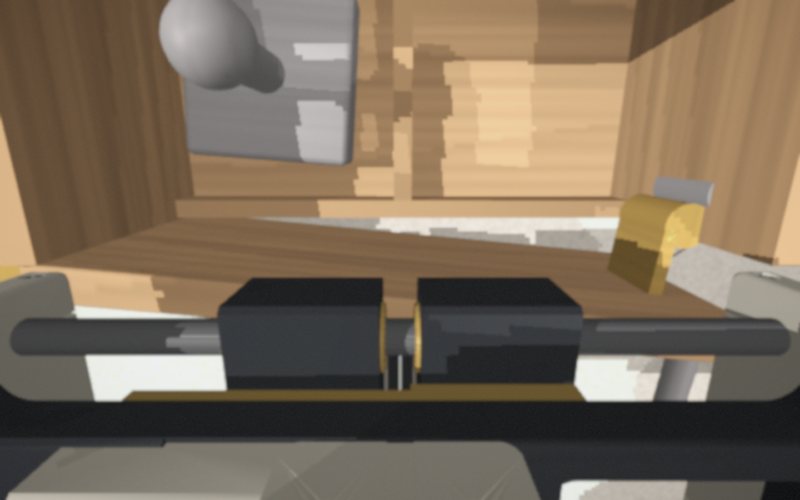

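View pics/t12.png

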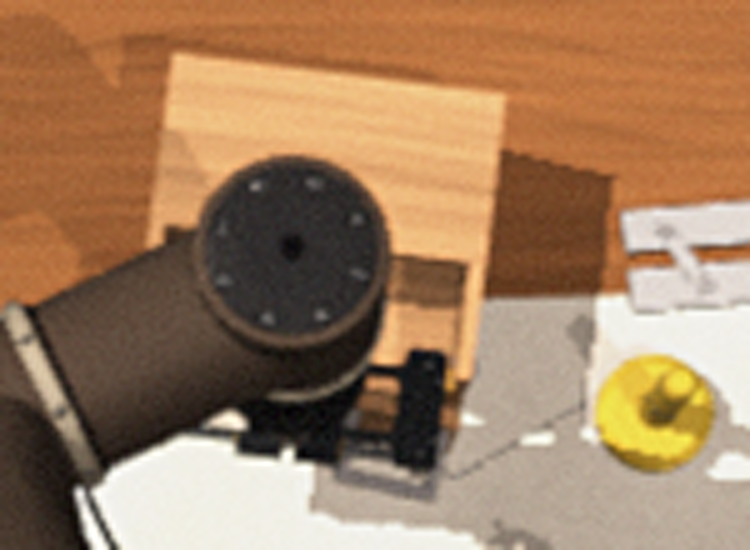

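Run:
```python
from h import *
d=load('scene'); w=cloud(d)
for u,v in [(445,495),(500,480),(560,445),(440,480),(480,440),(225,265),(225,280),(330,380),(300,320)]:
    a,b=int(240+u/6.6),int(150+v/6.6); print((u,v),w[b,a].round(3))
d=load('wrist'); w=cloud(d)
print('wrist')
for u,v in [(30,290),(40,380),(760,290),(300,300),(500,300),(675,385),(300,250),(640,230),(690,260),(100,310),(650,350)]:
    print((u,v),w[int(v/1.25),int(u/1.25)].round(3))
```

```text
(445, 495) [0.614 0.156 0.135]
(500, 480) [0.583 0.157 0.126]
(560, 445) [0.552 0.162 0.129]
(440, 480) [0.617 0.155 0.147]
(480, 440) [0.599 0.16  0.163]
(225, 265) [ 0.592 -0.014  0.145]
(225, 280) [ 0.594 -0.012  0.139]
(330, 380) [0.608 0.078 0.147]
(300, 320) [0.59  0.034 0.142]
wrist
(30, 290) [0.616 0.147 0.13 ]
(40, 380) [0.596 0.148 0.133]
(760, 290) [ 0.596 -0.013  0.128]
(300, 300) [0.61  0.086 0.139]
(500, 300) [0.605 0.047 0.139]
(675, 385) [ 0.544 -0.024  0.088]
(300, 250) [0.602 0.107 0.06 ]
(640, 230) [ 0.594 -0.026  0.061]
(690, 260) [ 0.557 -0.089  0.001]
(100, 310) [0.567 0.243 0.001]
(650, 350) [0.589 0.016 0.136]
```

Request:
step_arm(
  commands=[
    [[2, 0, 0], 0],
    [[0, 0, 0], 0],
    [[0, 0, 0], 0],
  ],
)

```text
time_s: 32.45
tcp_pos: [0.5696, 0.071, 0.0536]
eef_rot: [179.9, 0.4, -6.8]
contact_force: [-17.6, 7.5, 12.1]
gripper_width: 0.0006
```

Request:
step_arm(
  commands=[
    [[2, 0, 0], 0],
    [[0, 0, 0], 0],
    [[0, 0, 0], 0],
  ],
)

```text
time_s: 32.83
tcp_pos: [0.5697, 0.0708, 0.0535]
eef_rot: [179.9, 0.5, -6.8]
contact_force: [-26.5, 11.9, 17.1]
gripper_width: 0.0003
```

Run:
```python
from h import *
s=r.get_state(); F,M=s['contact_force'],s['moment']; print(F,M,s['joints'].round(2)); r0=np.cross(F,M)/(F@F); 
for t in np.linspace(-.02,.02,9): print((r0+t*F).round(3))
d=load('wrist')
P=lambda u,v,h: pt(d,u/1.25,v/1.25,h=h).round(4)
a,b=P(100,267,.102),P(720,318,.102); print(a,b)
save(d,'w12c.png',(460,130,640,320),4); save(d,'w12l.png',(0,180,200,320),4)
```

```text
[-26.52280681  11.86738411  17.10312907] [ 3.55669919  8.68578101 -0.4747709 ] [ 26.46  21.19 -23.76  -0.29 -45.57  56.92]
[ 0.395 -0.195 -0.582]
[ 0.262 -0.136 -0.496]
[ 0.13  -0.076 -0.411]
[-0.003 -0.017 -0.325]
[-0.136  0.042 -0.24 ]
[-0.268  0.102 -0.154]
[-0.401  0.161 -0.069]
[-0.533  0.22   0.017]
[-0.666  0.28   0.102]
[0.6129 0.1528 0.102 ] [ 0.5756 -0.0258  0.102 ]
```

View pics/w12c.png

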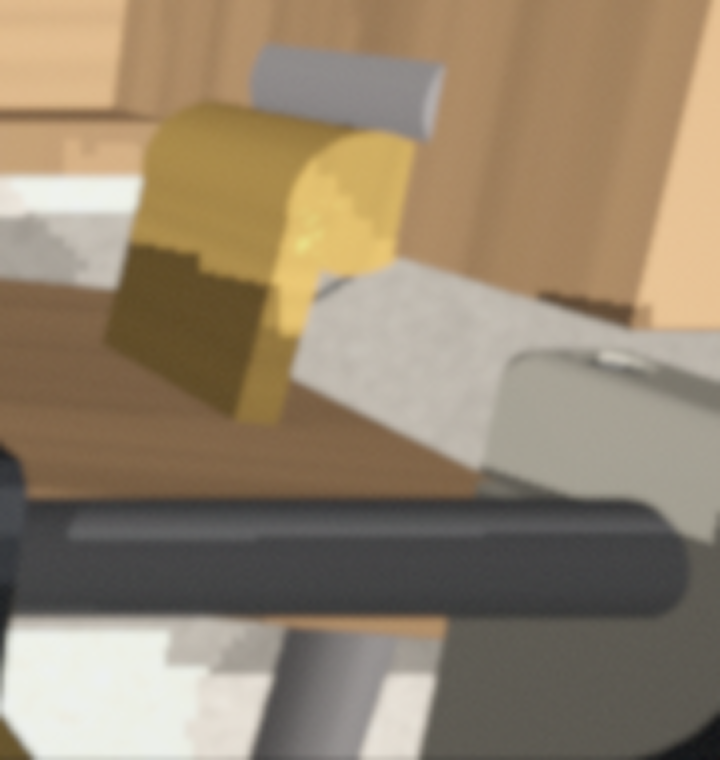

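View pics/w12l.png

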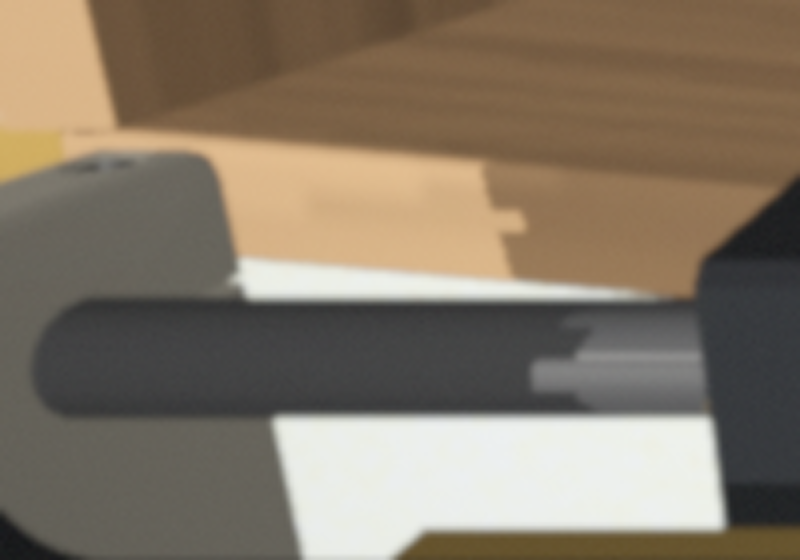

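Request:
step_arm(
  commands=[
    [[-3, 0, -5], 0],
    [[-3, 0, -40], 0],
    [[0, 0, -50], 0],
    [[0, 0, -55], 0],
    [[0, 0, 0], 0],
  ],
)

```text
time_s: 33.45
tcp_pos: [0.5729, 0.0723, 0.2096]
eef_rot: [-179.8, -0.5, -6.7]
contact_force: [0.3, -0.2, -0.2]
gripper_width: 0.0008
```

Run:
```python
from arc import *
def C2(th,e=0): return C(th,.178,.050+e)
st=C2(1.45,.016); go(list(st)+[.2],-6.7)
p=st
for th in np.arange(1.4,-.01,-.1):
    q=C2(th); d=(q-p)*1000; print(round(th,2),q.round(4),round(d@tx,1),round(d@ty,1)); p=q
```

```text
twist 0.02 then shift mm [-163.5 -181.2    9.6] | now [0.5729 0.0723 0.2096] [-179.77   -0.55   -6.68] t 33.45 F [ 0.3 -0.2 -0.2] w 0.0008
1.4 [0.428  0.2466] -0.7 24.9
1.3 [0.422  0.2286] -3.9 18.6
1.2 [0.4179 0.2098] -1.9 19.1
1.1 [0.4156 0.1904] 0.1 19.5
1.0 [0.4155 0.1708] 2.1 19.5
0.9 [0.4174 0.151 ] 4.2 19.4
0.8 [0.4215 0.1314] 6.3 19.0
0.7 [0.4277 0.1122] 8.4 18.4
0.6 [0.436  0.0936] 10.4 17.5
0.5 [0.4463 0.0759] 12.3 16.4
0.4 [0.4586 0.0593] 14.1 15.0
0.3 [0.4727 0.0441] 15.8 13.4
0.2 [0.4885 0.0305] 17.2 11.7
0.1 [0.5057 0.0187] 18.5 9.7
-0.0 [0.5242 0.0089] 19.5 7.6
```

Request:
step_arm(
  commands=[
    [[-20, -22, 0], 0],
    [[-21, -23, 0], 0],
    [[-20, -22, 0], 0],
    [[-21, -23, 0], 0],
    [[-20, -22, 0], 0],
    [[-21, -23, 0], 0],
    [[-20, -23, 0], 0],
    [[-21, -23, 0], 0],
    [[0, 0, 10], 0],
    [[0, 0, 20], 0],
    [[0, 0, 15], 0],
    [[0, 0, 0], 0],
    [[0, 0, 0], 0],
  ],
)

```text
time_s: 35.08
tcp_pos: [0.4283, 0.2705, 0.1594]
eef_rot: [-180.0, -0.0, -6.7]
contact_force: [0.5, 0.0, 0.1]
gripper_width: 0.0004
```

Run:
```python
from arc import *
d=cap('wrist'); save(d,'w13.png',s=1.25)
d=cap('scene'); save(d,'s13.png',(260,120,500,300),3.2); go(list(C(1.45,.178,.066))+[.07],-6.7)
```

```text
twist -0.03 then shift mm [ 3.2 -1.  89.7] | now [0.4283 0.2707 0.1597] [-1.7995e+02 -4.0000e-02 -6.7300e+00] t 35.17 F [ 0.3 -0.7  0.9] w 0.0003
```

View pics/s13.png

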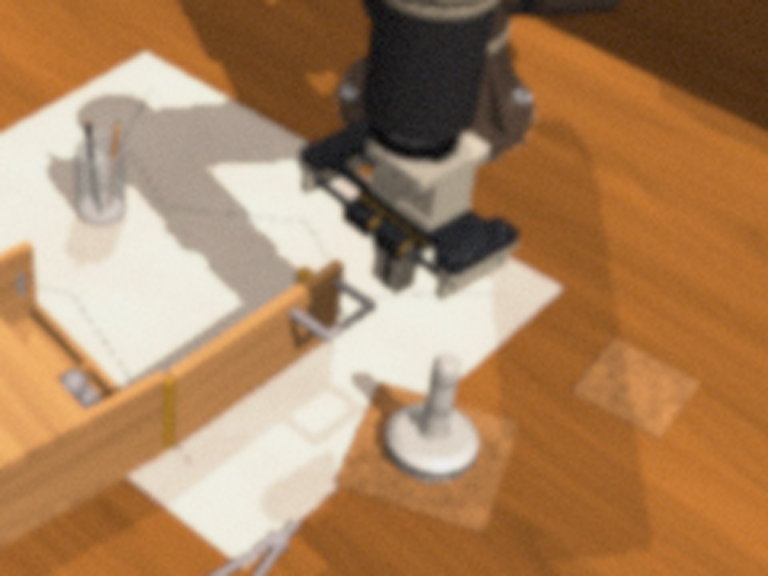

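View pics/w13.png

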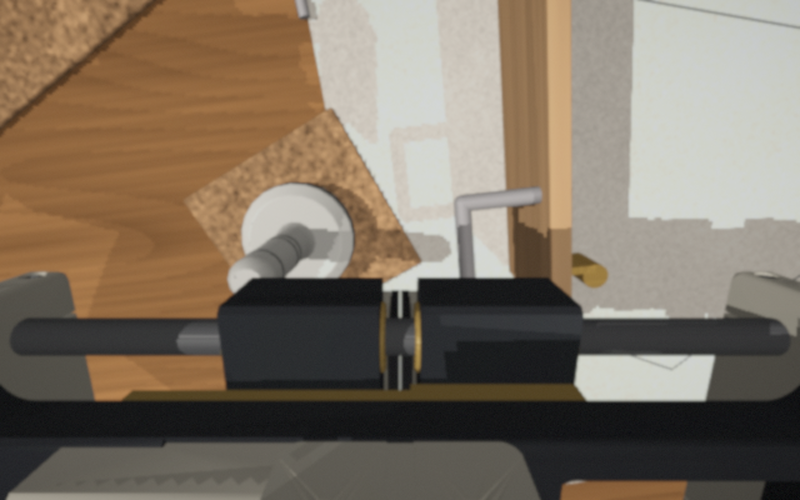

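Request:
step_arm(
  commands=[
    [[3, 0, 15], 0],
    [[0, 0, 25], 0],
    [[0, 0, 22], 0],
    [[0, 0, 14], 0],
    [[0, 0, 8], 0],
    [[0, 0, 0], 0],
    [[0, 0, 0], 0],
  ],
)

```text
time_s: 36.05
tcp_pos: [0.4312, 0.2706, 0.0757]
eef_rot: [-180.0, -0.0, -6.7]
contact_force: [-0.9, -0.3, -0.0]
gripper_width: 0.0003
```

Request:
step_arm(
  commands=[
    [[0, 8, 0], 0],
    [[0, 9, 0], 0],
    [[-2, 9, 0], 0],
    [[-2, 9, 0], 0],
    [[-2, 9, 0], 0],
    [[-1, 9, 0], 0],
    [[-1, 10, 0], 0],
    [[0, 10, 1], 0],
    [[0, 10, 1], 0],
    [[1, 10, 1], 0],
    [[1, 10, 1], 0],
    [[2, 10, 0], 0],
    [[2, 10, 0], 0],
  ],
)

```text
time_s: 37.67
tcp_pos: [0.4145, 0.1476, 0.0711]
eef_rot: [-180.0, -0.0, -6.7]
contact_force: [0.2, 0.9, -0.3]
gripper_width: 0.0003
```

Run:
```python
from arc import *
d=cap('scene'); save(d,'s14.png',(220,110,460,290),3.2)
d=cap('wrist'); save(d,'w14.png',s=1.25)
go(list(C(.9,.178,.05))+[.07],-6.7)
```

```text
twist -0.08 then shift mm [ 2.7 -4.2  1. ] | now [0.4142 0.1472 0.071 ] [ 1.7998e+02  3.0000e-02 -6.7800e+00] t 37.77 F [-1.   0.9 -0.5] w 0.0005
```

View pics/s14.png

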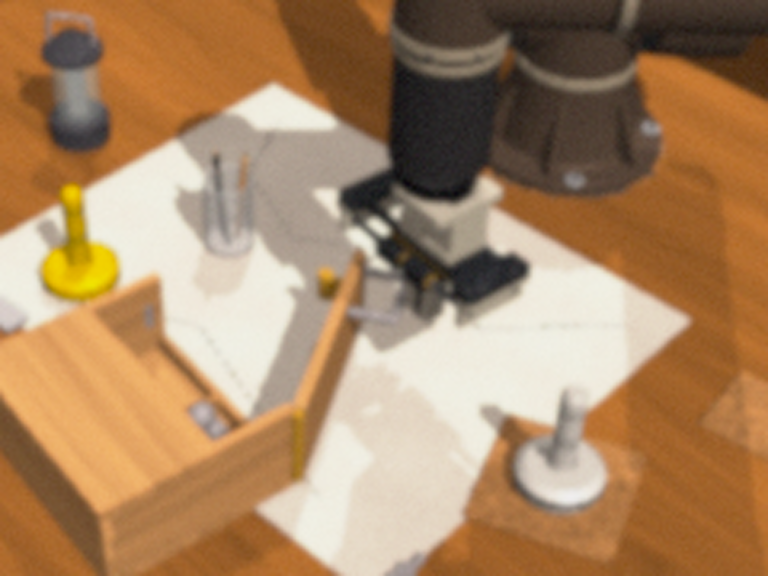

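View pics/w14.png

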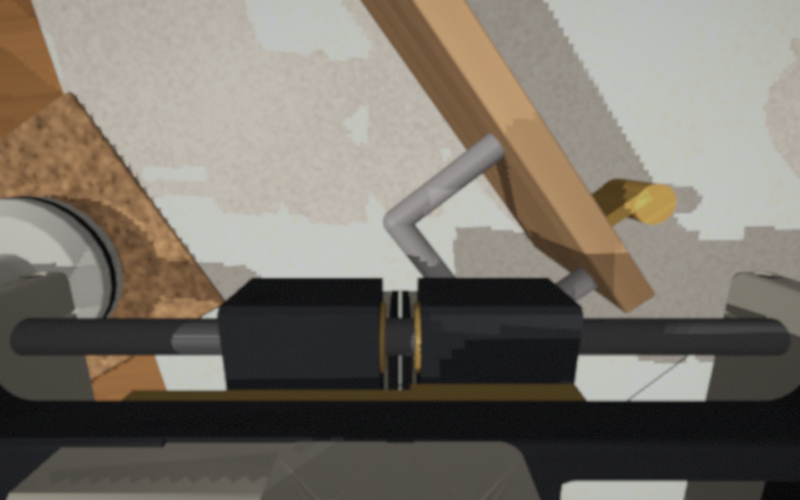

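Door follows (about 0.9 rad) with the bar against the fingers. Continue the arc.

Request:
step_arm(
  commands=[
    [[4, 8, 0], 0],
    [[4, 8, 0], 0],
    [[4, 8, 0], 0],
    [[4, 8, 0], 0],
    [[5, 8, 0], 0],
    [[5, 8, 0], 0],
    [[6, 8, 0], 0],
    [[6, 8, 0], 0],
    [[7, 7, 0], 0],
    [[7, 7, 0], 0],
    [[7, 7, 0], 0],
    [[7, 7, 0], 0],
    [[8, 7, 0], 0],
    [[8, 6, 0], 0],
    [[8, 6, 0], 0],
    [[8, 5, 0], 0],
    [[0, 0, 0], 0],
  ],
)

```text
time_s: 39.9
tcp_pos: [0.4984, 0.0211, 0.0709]
eef_rot: [180.0, 0.0, -6.8]
contact_force: [-1.4, 0.3, 0.6]
gripper_width: 0.0006
```

Run:
```python
from arc import *
d=cap('wrist'); save(d,'w15.png',s=1.25)
go(list(C(.0,.178,.05))+[.07],-6.7)
```

```text
twist -0.06 then shift mm [27.3  9.3  0.9] | now [0.4982 0.0213 0.0709] [ 1.7999e+02  2.0000e-02 -6.7600e+00] t 39.95 F [-1.5  0.8  0.8] w 0.0003
```

View pics/w15.png

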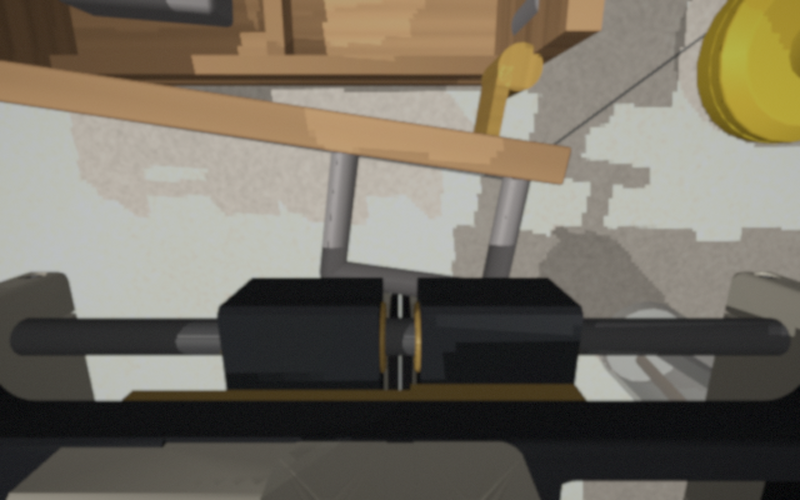

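Request:
step_arm(
  commands=[
    [[4, 1, 0], 0],
    [[4, 1, 0], 0],
    [[3, 1, 0], 0],
    [[3, 1, 0], 0],
    [[0, 0, 0], 0],
  ],
)

```text
time_s: 40.58
tcp_pos: [0.5083, 0.0166, 0.0704]
eef_rot: [-180.0, 0.3, -6.8]
contact_force: [-15.7, 11.3, 8.8]
gripper_width: 0.0005
```

Request:
step_arm(
  commands=[
    [[2, 0, 0], 0],
    [[0, 0, 0], 0],
  ],
)

```text
time_s: 40.83
tcp_pos: [0.5095, 0.016, 0.0704]
eef_rot: [180.0, 0.4, -6.8]
contact_force: [-19.1, 9.3, 11.7]
gripper_width: 0.0003
```

Request:
step_arm(
  commands=[
    [[2, 0, 0], 0],
    [[0, 0, 0], 0],
  ],
)

```text
time_s: 41.08
tcp_pos: [0.5118, 0.015, 0.0704]
eef_rot: [179.9, 0.4, -6.8]
contact_force: [-15.6, 3.7, 10.7]
gripper_width: 0.0007
```

Request:
step_arm(
  commands=[
    [[2, 0.5, 0], 0],
    [[2, 0.5, 0], 0],
    [[0, 0, 0], 0],
  ],
)

```text
time_s: 41.45
tcp_pos: [0.5167, 0.0128, 0.0705]
eef_rot: [179.9, 0.3, -6.8]
contact_force: [-9.1, -2.2, 5.1]
gripper_width: 0.0005
```

Request:
step_arm(
  commands=[
    [[2, 0.5, 0], 0],
    [[2, 0.5, 0], 0],
    [[0, 0, 0], 0],
  ],
)

```text
time_s: 41.82
tcp_pos: [0.5232, 0.0123, 0.0709]
eef_rot: [180.0, 0.0, -6.7]
contact_force: [-2.0, -1.5, -1.4]
gripper_width: 0.0002
```

Request:
step_arm(
  commands=[
    [[2, 0, 0], 0],
    [[2, 0, 0], 0],
    [[2, 0, 0], 0],
    [[0, 0, 0], 0],
  ],
)

```text
time_s: 42.32
tcp_pos: [0.5251, 0.0121, 0.0707]
eef_rot: [179.9, 0.4, -6.8]
contact_force: [-19.6, 8.2, 15.4]
gripper_width: 0.0003
```

Run:
```python
from arc import *
d=cap('wrist'); save(d,'w16.png',s=1.25); go([.52,.01,.07])
```

```text
twist 0 then shift mm [-4.8  2.7  0.7] | now [0.5251 0.0121 0.0707] [179.94   0.4   -6.76] t 42.38 F [-20.5   8.   14.2] w 0.0007
```

View pics/w16.png

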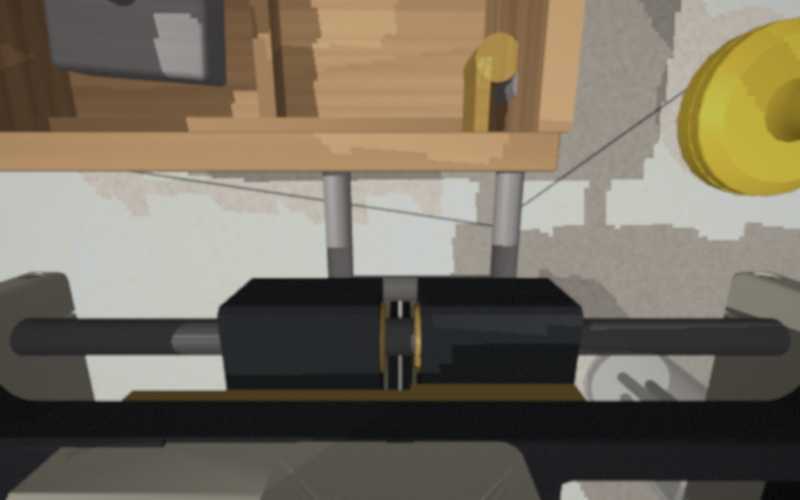

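Request:
step_arm(
  commands=[
    [[-5, 0, 0], 0],
    [[-6, 0, 0], 0],
    [[-6, 0, 0], 0],
    [[-4, 0, 0], 0],
    [[0, 0, -10], 0],
    [[0, 0, -30], 0],
    [[0, 0, -40], 0],
    [[0, 0, -40], 0],
    [[-10, 0, -30], 0],
    [[-20, 0, 0], 0],
    [[0, 0, 0], 0],
    [[0, 0, 0], 0],
    [[0, 0, 0], 0],
  ],
)

```text
time_s: 44.0
tcp_pos: [0.479, 0.0178, 0.2209]
eef_rot: [180.0, 0.0, -6.7]
contact_force: [-0.3, -0.5, 0.4]
gripper_width: 0.0005
```

Run:
```python
from arc import *
d=cap('wrist'); save(d,'w17.png',s=1.25); go([.52,.01,.07])
d=cap('scene'); save(d,'s17.png',s=1.25)
```

```text
twist 0 then shift mm [ 41.7   2.9 150.8] | now [0.4789 0.0178 0.2208] [ 1.7997e+02  3.0000e-02 -6.7300e+00] t 44.05 F [ 0.9 -0.5  0.3] w 0.0001
```

View pics/w17.png

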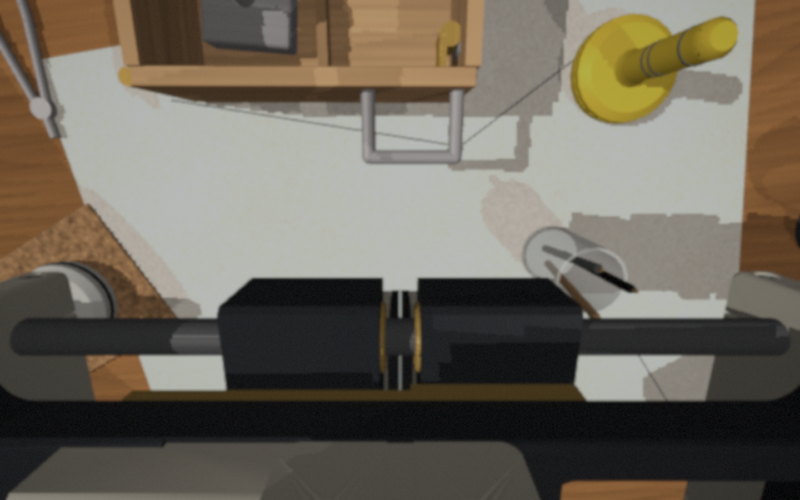

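View pics/s17.png

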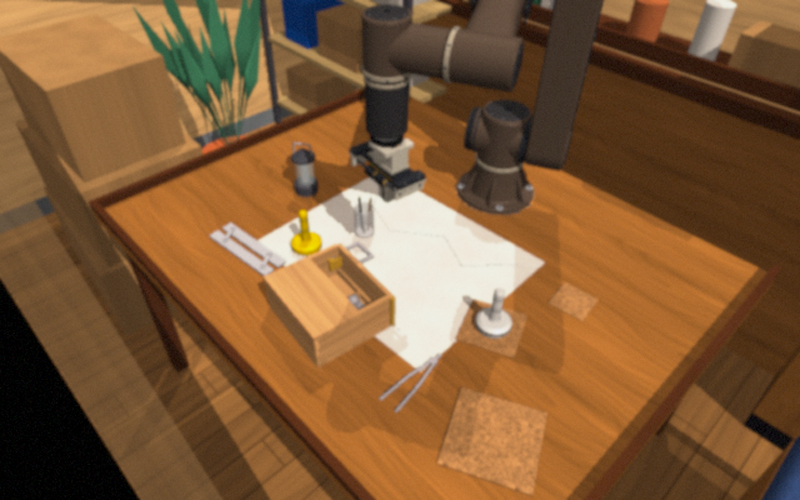

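Run:
```python
from arc import *
d=load('wrist'); P=lambda u,v,h: pt(d,u/1.25,v/1.25,h=h).round(4)
print(P(369,157,.084),P(457,157,.084),'start [.542,.0332] [.5346,-.0302]')
print(close_job())
```

```text
[0.5418 0.0324 0.084 ] [ 0.5343 -0.0307  0.084 ] start [.542,.0332] [.5346,-.0302]
the job is handed in; nothing more can be done
None
```

I finished the job and handed it in at about 44 s of the 72 s allowed. No verdict was reported, so everything below comes from my own checks.

**What I did:**
- Moved the pencil cup out of the door's swing to about (0.43, -0.125).
- Hooked the handle with closed fingers and pulled the door past its catch; it then swung open by itself.
- Lifted the white compass over the rail and set it down slowly and upright on the middle-sized mat. I felt about 4 N at touchdown before releasing it.
- Pushed the door shut by its handle bar until the catch snapped.

**Last checks:**
- **Door:** the handle bar is within about 1 mm of where it was when shut at the start. The door stayed shut for about 1.5 s with the robot clear of it.
- **Compass:** it stands upright, within about 10 mm of the mat's middle. That was measured when I set it down; the later pictures show it unmoved.
- **Other things:** in the last pictures the cup is upright and well off the mat. The chart weight, lantern, rule and dividers look unmoved, but I did not measure them again.

**What went wrong or disagreed:**
- **First door push:** pushing on the panel about 120 mm from the hinge stalled at the catch, at roughly 0.09 rad. The force peaked at about 52 N in total, well above the stated 15 N. Depth readings showed no contact by the gripper's body, so I took it to be finger contact only. I could not rule out a breach of the 40 N limit, which applies to the arm or gripper body.
- **Second door push:** on the handle bar, the door closed with about 20 N along x.
- **Mat position:** the cameras disagreed by up to 5 mm on the mat's centre. I placed the compass near the average.

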